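Pour sorted stones into the empty cell of a rotary bead organiser

ROBOT

A 7-joint arm with a two-finger parallel gripper is mounted at the origin on the work surface. World frame = base frame: x ahead of the robot, y to its left, z up, the work surface at z = 0. Lengths are in m, angles in rad, forces in N, time in s.
With the tool pointing down it reaches from about 0.425 to 0.975 m from the base axis. Payload 16.7 kg.
Tool frame: the origin (TCP) lies midway between the tips of the shut fingers; the grasp point (between the pads) lies 19 mm behind it; z points along the fingers, y is the line along which they close (so a half turn about z gives the same grasp; the last joint's range is limited). The gripper opens to 85 mm and grips with 20 to 120 N. Pads are 22 mm wide; open, the fingers measure 114 mm over their backs; the gripper's body (76 mm by 85 mm) begins 54 mm behind the grasp point. The pads swing forward as they close: fully open they stand 13 mm farther back than shut.
Start: joints at [1.065, 0.426, 0.074, 1.606, -0.034, 1.111, -0.067], TCP at [0.236, -0.632, 0.231] pointing down, gripper open.
Joint ranges: [-2.85, 2.85], [-0.5, 2.14], [-1.23, 1.37], [0.21, 2.46], [-1.02, 4.16], [0.16, 2.05], [-2.73, 2.73]. Speed limits (rad/s): [1.89, 1.89, 2.39, 2.39, 3.01, 3.01, 3.01].

INTERFACE

Orientations are given as a unit quaternion [x, y, z, w].
In Python, from bench import r gives the robot as it stands.
- The arm moves only by the tool move_arm, never from a script. Its argument "series" is a list of rows, each an object of numbers: "jaw": the opening, from -1 (shut) to 1 (fully open); "x", "y", "z": the shift along the tool's x, y, z as a fraction of full scale; "twist": the turn about the tool's z as a fraction of full scale. A call has exactly 5 rows; each row is the pose to reach, as a shift and turn from the pose commanded when the call began, along the tool's axes at that moment; what a row does not reach only later rows make up. Full scale, the value 1, is 0.25 m for a shift and 45 degrees for a turn. A row lasts 1/12 s, in which the tool goes at most 41.7 mm and 7.16 degrees, less where a joint would pass 70% of its speed; a pose out of reach is approached as far as the arm can. A call with a number of a shift or a turn outside -1 to 1 is refused whole. A call with a gripper value outside its range is refused whole. The fingers move at their own pace and stop on an object; "grip_force" is the grip in N (left out, the last holds). Time passes only in rows, so rows that repeat a pose let the fingers close, or fill a call up. It gives the time, the measured TCP pose, the force, the opening and the grip force at its end, in the units of the state.
- r.observe(): the state, without advancing time (a new reading comes with each control period).
- r.get_image(name): name is "scene" or "top" or "wrist"; returns a dict with "image" (384x512x3 uint8, red, green, blue), "fov_y" (degrees; the focal length in pixels is half the picture's height over the tangent of half this angle, whatever the lens; pixels are square), "cx", "cy" (the principal point, pixels), "extrinsics" (4x4, takes a point from world to camera coordinates); the wrist camera has in their place "tool_from_camera" (4x4, takes a point from camera to tool coordinates, whose origin is the TCP and whose axes are the flange's). Camera axes: x right, y up, looking along -z (the intrinsics and any distortion apply to the point x, -y, -z); pixel columns grow to the right and rows downward; lengths in m; the calibration is good to about 2 mm. A picture is of the moment at which its call begins: read the wrist's pose just before it. There is no depth.
- r.close_job(): hands the job in; it is judged then, once.
The state is a dict: "time": time; "joints": joint angles; "joint_velocities": joint speeds; "effort": joint torques, N m; "position": TCP position; "tool_rot": TCP orientation; "contact_force": force on the tool from outside, world axes, zero at the start; "torque": the same for the moment, N m; "width": finger opening in m; "gripper_force": force on a finger pad.
Only numpy, scipy, OpenCV 4.12 (cv2) and the standard library are available. Lean on these libraries where they do the work, as an engineer would, in place of code of your own. Each camera call takes 0.05 s, during which the arm holds its last target. There are 200 camera calls.

TASK

Tip the five tumbled stones from the sorting tray into the empty compartment of the rotary bead organiser: turn its knob one click so that the empty compartment lies under the cover's opening, draw the tray out from under the shelf and let it stand on the bench so that its handle is free, then take it by the handle, hold the spout over the opening and tip the stones in. Finally stand the emptied tray level on the bench and let go. Do not shift anything else on the bench.

Things in the scene. Friction and masses are not known exactly. Their poses are not given: they have to be found in the camera images.
- tray: Polished aluminium sorting tray, 150 long, 0.2 to 0.35 kg, its rear and handle under the riser at first. Origin: underside, centre line; x to the spout, z up. Outline: 96 wide from x = -60 to 15, tapering to a neck 60 wide from x = 50 to the open lip at 90. Floor and walls 3 thick, walls 24 high. Slippery: stones start to slide when it tilts 14 to 20 degrees and run freely at 35 to 45.
- tray_neck (a point): Middle of the tray's spout neck, 70 ahead of and 12 above the tray's origin, tray's axes. The neck is 40 long, 60 wide outside, 24 high, with upright straight sides, so it can be held across its outside to draw the tray along the bench.
- tray_grip (a point): Middle of the tray's handle, 76 behind and 63 above the tray's origin; tray's axes. A flat aluminium bar 12 thick (fore and aft) and 36 wide, free above 24, leaning 15 degrees back from upright (its top is farther from the spout); its top end is 22 beyond this point along the bar, 85 above the bench.
- tray_lip (a point): Middle of the tray's pouring edge, upper face of the floor: 90 ahead of and 3 above the tray's origin.
- stone1: Tumbled red-brown stone, 24 x 19 x 14 mm, 10 to 18 g, loose on the tray's floor at the start. Origin: centre of the face it lies on at the start (turns with it).
- stone2: Tumbled red-brown stone, 22 x 20 x 13 mm, 10 to 18 g, loose on the tray's floor at the start. Origin: centre of the face it lies on at the start (turns with it).
- stone3: Tumbled red-brown stone, 25 x 17 x 13 mm, 10 to 18 g, loose on the tray's floor at the start. Origin: centre of the face it lies on at the start (turns with it).
- stone4: Tumbled red-brown stone, 21 x 18 x 15 mm, 10 to 18 g, loose on the tray's floor at the start. Origin: centre of the face it lies on at the start (turns with it).
- stone5: Tumbled red-brown stone, 23 x 21 x 14 mm, 10 to 18 g, loose on the tray's floor at the start. Origin: centre of the face it lies on at the start (turns with it).
- riser: Low wooden shelf fixed on the bench, 200 deep, 340 long. Origin on the bench under its centre; x to its back, y along its length. Board from 105 to 123 above the bench, front edge at x = -100; end panels 16 thick at y = -160 and 160; open in front. Small boxes and jars stand on the board behind x = 12, up to 185 above the bench.
- carousel: Rotary bead organiser fixed on the bench: black base 270 in diameter, light grey rotor, fixed clear cover disc, its top 56 above the bench, with one wedge cut out. Origin on the bench on the rotor's axis; x to the middle of the cut-out. The opening spans 32 degrees either side of x, from 30 to 135 from the axis. Thin posts hold the cover's rim just outside the opening's corners.
- rotor (a joint): Angle of the rotor, rad, growing anticlockwise seen from above, range -3.1 to 3.1. It clicks into a rest every 1.047 (60 degrees); it starts in the rest at 0. At the next rest, 1.047, the empty compartment lies under the opening. The click takes about 0.1 N m to overcome; past half way it pulls on to the next rest.
- knob (a point): Rotor's grip bar on the rotor's axis: 54 long, 14 thick, from 62 to 92 above the bench; this point is on the axis 82 above the bench. Its x axis runs along the bar and turns with the rotor; the empty compartment lies 60 degrees clockwise of its x, seen from above.
- empty_cell (a point): Floor of the empty compartment, 75 from the rotor's axis, 15 above the bench. The rotor has six equal wedge compartments, from 22 to 119 from the axis, walls 3 thick, floor at 15 and rim at 50 above the bench; the five others hold beads.
- wall_a (a point): On the rotor's axis; x runs outward along the empty compartment's left wall (seen from the axis), y points away from the compartment.
- wall_b (a point): On the rotor's axis; x runs outward along the empty compartment's right wall (seen from the axis), y points into the compartment.
- opening (a point): Middle of the cover's opening: 80 from the rotor's axis along the carousel's x, 56 above the bench.
- bead_jar: Bystander: amber glass bead jar with a steel lid, 66 in diameter, 88 high. Origin: centre of its underside.
- bench_block: Bystander: square steel bench block on a rubber foot, 66 x 66, 42 high. Origin: centre of its underside.
- stake: Bystander: steel stake on a round foot 72 in diameter, slim post, top plate 68 x 34 along x and y; 110 high. Origin: centre of its underside.
- ring_stand: Bystander: slim steel ring cone on a round foot 58 in diameter, 115 high. Origin: centre of its underside.
- pliers: Bystander: pliers lying flat along x, 145 long (x from -80 to 64), 54 wide at the handles, 12 high. Origin on the bench, 16 behind the pivot.
- bench_pin: Bystander: slotted wooden bench pin lying flat, 119 x 64 (x from -55 to 64), 20 high. Origin: underside.
- hammer: Bystander: hammer lying along x, 200 long, 26 high, head at its +x end 88 wide across y. Origin on the bench below its middle.

How it is judged:
By the outcome, as a careful person would: the job done as asked, in the order asked, and still so for the second after the job is handed in, with the robot touching nothing.
It also fails if it takes over 67 s, if anything falls off the work surface, if the arm or the gripper's body presses on something with over 40 N, if the wrist force passes 120 N, or if a joint passes its speed limit or range.

## Working session

There is one attempt and no reset: what is moved stays moved. The work goes in short steps, Python scripts to look and compute and a tool call to move; the robot and the scene stay as the last step left them, time stands still between calls to the robot, and variables do not carry over. Pictures are saved under pics/ and viewed, at most 10 in all, crops included, and the job is handed in when it is done.

Besides the shell and the picture viewer there is one more tool, called by a JSON object that holds its "api" and its "payload", one argument or row to a line. move_arm: Moves the arm, as the interface text tells. Its arguments: {"type":"object","properties":{"series":{"type":"array"},"grip_force":{"type":"number"}},"required":["series"]}

```bash
mkdir -p pics; ls; python3 - <<'E'
from bench import r
import cv2,numpy as np
s=r.observe(); print({k:np.round(v,3).tolist() for k,v in s.items()})
for n in ("scene","top"):
    d=r.get_image(n); cv2.imwrite(f"pics/{n}0.png",d["image"][:,:,::-1]); np.savez(f"pics/{n}0.npz",**d)
    print(n,d.keys(),d["fov_y"],d["cx"],d["cy"],np.round(d["extrinsics"],3).tolist(),{k:v for k,v in d.items() if 'dist' in k})
E
```

```text
pics
{'time': 0.0, 'joints': [1.065, 0.427, 0.074, 1.607, -0.034, 1.111, -0.067], 'joint_velocities': [-0.0, -0.002, 0.001, -0.001, 0.0, 0.002, -0.001], 'effort': [-0.001, -94.985, 3.761, -46.351, 0.019, 0.01, 0.0], 'position': [0.236, -0.632, 0.231], 'tool_rot': [0.984, 0.177, -0.0, -0.001], 'contact_force': [0.406, 0.143, 0.668], 'torque': [0.014, 0.009, 0.016], 'gripper_force': 0.0, 'width': 0.085}
scene dict_keys(['image', 'fov_y', 'cx', 'cy', 'extrinsics']) 53.59158386963012 250.19822807160125 184.3941293530088 [[-0.508, 0.861, 0.002, 0.296], [-0.545, -0.323, 0.774, 0.26], [0.667, 0.392, 0.634, -1.498], [0.0, 0.0, 0.0, 1.0]] {}
top dict_keys(['image', 'fov_y', 'cx', 'cy', 'extrinsics']) 53.698378752866695 254.4099072813624 190.6918561460443 [[0.0, -1.0, 0.017, -0.014], [0.989, 0.003, 0.148, -0.582], [-0.148, 0.017, 0.989, -1.121], [0.0, 0.0, 0.0, 1.0]] {}
```

View pics/top0.png

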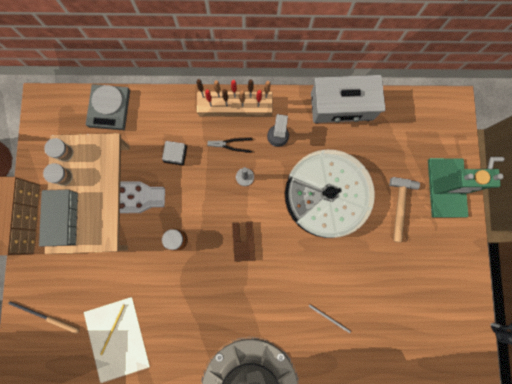

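View pics/scene0.png

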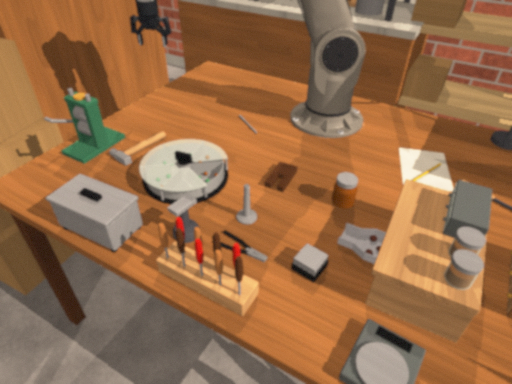

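The top view (up = +x, left = +y) shows the tray at about (140,197) with its spout pointing right (-y), and the carousel at (330,193) with its opening to the left. The ring stand is at (245,177), the jar at (173,240) and the block at (174,152). Next I'll enlarge the tray and the carousel.

```bash
cat > h.py <<'E'
import numpy as np,cv2
from bench import r
def cam(d):
    f=192/np.tan(np.radians(float(d["fov_y"]))/2)
    return f,float(d["cx"]),float(d["cy"]),np.array(d["extrinsics"])
def cast(d,u,v,z):
    f,cx,cy,E=cam(d); R,t=E[:3,:3],E[:3,3]
    c=-R.T@t; w=R.T@np.array([(u-cx)/f,-(v-cy)/f,-1])
    return c+w*(z-c[2])/w[2]
def proj(d,p):
    f,cx,cy,E=cam(d); q=E[:3,:3]@np.array(p)+E[:3,3]
    return cx+f*q[0]/-q[2], cy-f*q[1]/-q[2]
def wristE(d,s):
    from scipy.spatial.transform import Rotation as Ro
    T=np.eye(4);T[:3,:3]=Ro.from_quat(s["tool_rot"]).as_matrix();T[:3,3]=s["position"]
    return np.linalg.inv(T@np.array(d["tool_from_camera"]))
E
python3 - <<'E'
from h import *
im=cv2.imread("pics/top0.png")
a=cv2.resize(im[140:260,100:200],None,fx=4,fy=4,interpolation=cv2.INTER_CUBIC)
b=cv2.resize(im[140:260,280:380],None,fx=4,fy=4,interpolation=cv2.INTER_CUBIC)
cv2.imwrite("pics/z.png",np.hstack([a,b]))
d=np.load("pics/top0.npz")
# carousel: bright cover ellipse
hsv=cv2.cvtColor(im,cv2.COLOR_BGR2HSV)
m=((hsv[...,1]<60)&(hsv[...,2]>130)).astype(np.uint8); m[:, :270]=0;m[:,385:]=0;m[:140]=0;m[250:]=0
c=max(cv2.findContours(m,0,1)[0],key=cv2.contourArea); h=cv2.convexHull(c)
(x,y),ax,_=cv2.fitEllipse(h); print("ell",x,y,ax,cast(d,x,y,.053))
k=((hsv[...,2]<60)).astype(np.uint8); k[:175]=0;k[210:]=0;k[:,:318]=0;k[:,345:]=0
c=max(cv2.findContours(k,0,1)[0],key=cv2.contourArea);print("knob",cv2.minAreaRect(c),[cast(d,*p,.092).round(3).tolist() for p in cv2.boxPoints(cv2.minAreaRect(c))])
E
```

```text
ell 330.377197265625 193.028564453125 (84.97161865234375, 88.80247497558594) [ 0.57367236 -0.24478969  0.053     ]
knob ((331.5, 192.0), (10.0, 17.0), 90.0) [[0.586, -0.215, 0.092], [0.586, -0.265, 0.092], [0.556, -0.264, 0.092], [0.556, -0.214, 0.092]]
```

View pics/z.png

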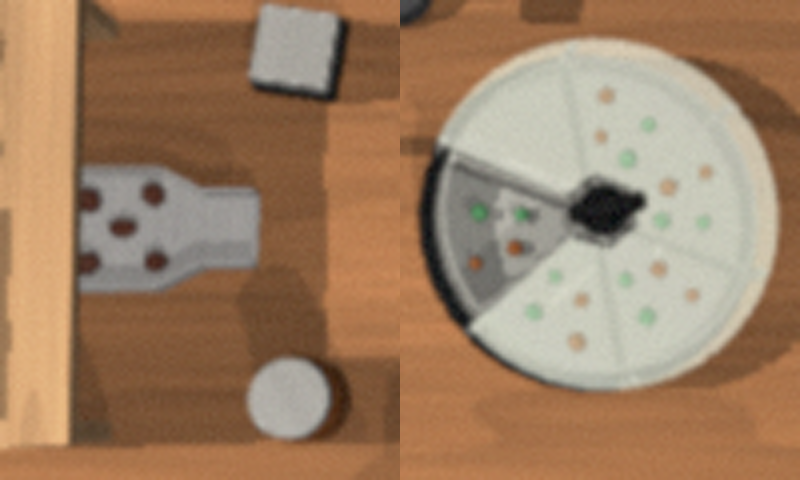

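Right panel: the opening faces left, with corners at crop (445,150) and (472,322), and the bead-free cell sits above it, clockwise. Left panel: the tray neck ends at crop column 258 between rows 188 and 268, and all five stones lie near the rear. Next I'll turn these into positions.

```bash
python3 - <<'E'
from h import *
d=np.load("pics/top0.npz")
L=lambda u,v,z:cast(d,100+(u+.5)/4-.5,140+(v+.5)/4-.5,z).round(4)[:2]
Rr=lambda u,v,z:cast(d,280+(u-400+.5)/4-.5,140+(v+.5)/4-.5,z).round(4)[:2]
c=cast(d,330.4,193,.056)[:2]
for p in((445,150),(472,322)):
    q=Rr(*p,.056)-c; print("open corner",np.linalg.norm(q),np.degrees(np.arctan2(q[1],q[0])))
print("axis",c,"knob ends",Rr(572,212,.092),Rr(645,203,.092))
print("lip",L(259,188,.024),L(259,268,.024),"neck back",L(203,188,.024),L(203,268,.024))
print("body",L(90,166,.024),L(150,166,.024),L(90,292,.024),L(155,292,.024))
print("riser edge",L(80,5,.123),L(74,440,.123))
print("jar",L(289,398,.088),"block",L(296,50,.042))
for n,p,z in(("ring",(245,174),.115),("ringfoot",(245,179),.0),("stake",(280,125),.11),("pin",(243,240),.02)):print(n,cast(d,*p,z).round(3))
E
```

```text
open corner 0.1293496114227449 67.84844178977855
open corner 0.13080428515296033 129.17489191259065
axis [ 0.57332771 -0.24420228] knob ends [ 0.5692 -0.2133] [ 0.576  -0.2676]
lip [0.5967 0.267 ] [0.5341 0.2648] neck back [0.5966 0.3104] [0.534  0.3079]
body [0.6137 0.3987] [0.6138 0.3522] [0.5153 0.3937] [0.5154 0.3439]
riser edge [0.7147 0.3788] [0.4034 0.3666]
jar [0.4331 0.2258] block [0.7025 0.2382]
ring [0.62  0.015 0.115]
ringfoot [0.626 0.016 0.   ]
stake [ 0.769 -0.088  0.11 ]
pin [0.432 0.022 0.02 ]
```

```bash
cat >> h.py <<'E'
def plan(x,y,z,yaw_y):
    "units of move to bring TCP to x,y,z with tool y at world angle yaw_y (deg)"
    from scipy.spatial.transform import Rotation as Ro
    s=r.observe();M=Ro.from_quat(s["tool_rot"]).as_matrix()
    dd=M.T@(np.array([x,y,z])-s["position"])
    yw=np.degrees(np.arctan2(M[1,1],M[0,1]))
    print("t",round(s["time"],2),"pos",np.round(s["position"],4),"yaw_y",round(yw,2),"w",round(s["width"],4),"F",np.round(s["contact_force"],1))
    print("units xyz",np.round(dd/.25,3),"twist",round(-((yaw_y-yw+180)%360-180)/45,3))
if __name__=="__main__":
    import sys; plan(*map(float,sys.argv[1:5]))
E
python3 h.py .573 -.243 .2 7
```

```text
t 0.1 pos [ 0.2356 -0.6322  0.2307] yaw_y -69.56 w 0.0857 F [-0.3 -0.2 -0.7]
units xyz [ 1.808 -0.987  0.124] twist -1.701
```

{"api": "move_arm", "payload": {
  "series": [
    {"jaw": 1, "x": 0.14, "y": -0.076, "z": 0, "twist": -0.15},
    {"jaw": 1, "x": 0.28, "y": -0.152, "z": 0, "twist": -0.3},
    {"jaw": 1, "x": 0.42, "y": -0.228, "z": 0, "twist": -0.45},
    {"jaw": 1, "x": 0.56, "y": -0.304, "z": 0, "twist": -0.6},
    {"jaw": 1, "x": 0.7, "y": -0.38, "z": 0, "twist": -0.75}
  ],
  "grip_force": 40
}}

```text
time: 0.52
position: [0.3673, -0.4806, 0.2311]
tool_rot: [0.889, 0.458, -0.0, -0.0]
contact_force: [0.3, -1.0, 0.7]
width: 0.0857
gripper_force: 0.0
```

```bash
python3 h.py .573 -.243 .2 7
```

```text
t 0.52 pos [ 0.3673 -0.4806  0.2311] yaw_y -35.49 w 0.0857 F [ 0.3 -1.   0.7]
units xyz [1.251 0.118 0.124] twist -0.944
```

{"api": "move_arm", "payload": {
  "series": [
    {"jaw": 1, "x": 0.15, "y": 0.014, "z": 0, "twist": -0.15},
    {"jaw": 1, "x": 0.3, "y": 0.028, "z": 0, "twist": -0.3},
    {"jaw": 1, "x": 0.45, "y": 0.042, "z": 0, "twist": -0.45},
    {"jaw": 1, "x": 0.6, "y": 0.056, "z": 0, "twist": -0.6},
    {"jaw": 1, "x": 0.75, "y": 0.07, "z": 0, "twist": -0.75}
  ]
}}

```text
time: 0.93
position: [0.4912, -0.3389, 0.2312]
tool_rot: [0.718, 0.696, -0.0, -0.0]
contact_force: [0.8, -0.9, 1.0]
width: 0.0854
gripper_force: 0.0
```

```bash
python3 h.py .573 -.243 .2 7
```

```text
t 0.93 pos [ 0.4912 -0.3389  0.2312] yaw_y -1.73 w 0.0854 F [ 0.8 -0.9  1. ]
units xyz [0.393 0.316 0.125] twist -0.194
```

{"api": "move_arm", "payload": {
  "series": [
    {"jaw": 1, "x": 0.13, "y": 0.105, "z": 0, "twist": -0.1},
    {"jaw": 1, "x": 0.26, "y": 0.21, "z": 0, "twist": -0.194},
    {"jaw": 1, "x": 0.393, "y": 0.316, "z": 0, "twist": -0.194},
    {"jaw": 1, "x": 0.393, "y": 0.316, "z": 0, "twist": -0.194},
    {"jaw": 1, "x": 0.393, "y": 0.316, "z": 0, "twist": -0.194}
  ]
}}

```text
time: 1.35
position: [0.5743, -0.2421, 0.2308]
tool_rot: [0.663, 0.749, 0.0, -0.001]
contact_force: [-0.6, -1.8, -0.5]
width: 0.0854
gripper_force: 0.0
```

```bash
python3 - <<'E'
from h import *
plan(.573,-.243,.068,7)
s=r.observe(); d=r.get_image("wrist"); cv2.imwrite("pics/w1.png",d["image"][:,:,::-1])
d=dict(d); d["extrinsics"]=wristE(d,s); np.savez("pics/w1.npz",**d)
print(proj(d,(.573,-.243,.092)),proj(d,(.5692,-.2133,.092)),proj(d,(.576,-.2676,.092)))
E
```

```text
t 1.35 pos [ 0.5743 -0.2421  0.2308] yaw_y 6.94 w 0.0854 F [-0.6 -1.8 -0.5]
units xyz [-0.004 -0.006  0.651] twist -0.001
(np.float64(257.7130640159412), np.float64(179.5788183585964)) (np.float64(257.43988847547405), np.float64(149.99387380182088)) (np.float64(257.78651297670547), np.float64(202.86148051597067))
```

View pics/w1.png

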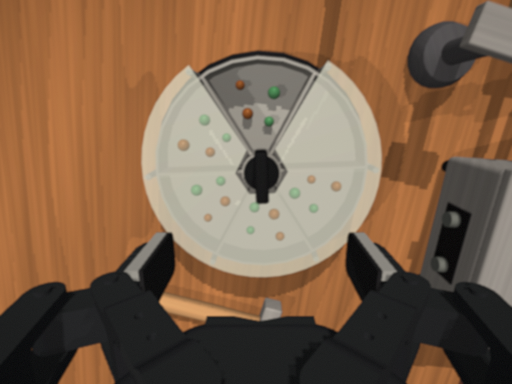

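The wrist view shows the knob bar running vertically in the picture, from (262,150) to (262,202), so it is aligned with the jaws. The opening is straight above it, with the bead-filled cell showing.

```bash
python3 - <<'E'
from h import *
d=np.load("pics/w1.npz")
print(cast(d,262,150,.092),cast(d,262,202,.092))
a=cast(d,190,68,.056);b=cast(d,330,62,.056);print(a,b)
im=cv2.imread("pics/w1.png");g=im.max(2);k=(g<45).astype(np.uint8);k[:140]=0;k[215:]=0;k[:,:235]=0;k[:,290:]=0
ks=cv2.morphologyEx(k,cv2.MORPH_OPEN,np.ones((3,3)))
c=max(cv2.findContours(ks,0,1)[0],key=cv2.contourArea);print(cv2.minAreaRect(c),cv2.boundingRect(c),[ (i,np.where(ks[i])[0][[0,-1]].tolist()) for i in (152,155,158,195,198,200) if ks[i].any()])
# cover rim circle
hsv=cv2.cvtColor(im,cv2.COLOR_BGR2HSV);m=((hsv[...,1]<70)&(hsv[...,2]>150)).astype(np.uint8);m[240:]=0
c=max(cv2.findContours(m,0,1)[0],key=cv2.contourArea);h=cv2.convexHull(c);h=np.array([p for p in h if p[0,1]>70 and p[0,1]<230])
e=cv2.fitEllipse(h);print(e,cast(d,*e[0],.053))
E
```

```text
[ 0.57364979 -0.2127684   0.092     ] [ 0.58020933 -0.26614804  0.092     ]
[ 0.49062666 -0.14274869  0.056     ] [ 0.63270387 -0.11979431  0.056     ]
((260.1312561035156, 175.3243865966797), (32.67495346069336, 48.195556640625), 25.463346481323242) (245, 150, 33, 52) [(152, [256, 265]), (155, [255, 266]), (158, [254, 269]), (195, [257, 266]), (198, [257, 266]), (200, [257, 266])]
((261.2107238769531, 158.56260681152344), (235.27120971679688, 238.65005493164062), 87.20712280273438) [ 0.57491329 -0.22790835  0.053     ]
```

{"api": "move_arm", "payload": {
  "series": [
    {"jaw": 1, "x": 0.006, "y": 0.003, "z": 0.16},
    {"jaw": 1, "x": 0.006, "y": 0.003, "z": 0.32},
    {"jaw": 1, "x": 0.006, "y": 0.003, "z": 0.48},
    {"jaw": 0.3, "x": 0.006, "y": 0.003, "z": 0.6},
    {"jaw": -0.2, "x": 0.006, "y": 0.003, "z": 0.65}
  ]
}}

```text
validation failed for argument at $.se...
```

{"api": "move_arm", "payload": {
  "series": [
    {"jaw": -0.6},
    {"jaw": -1},
    {"jaw": -1},
    {"jaw": -1},
    {"jaw": -1}
  ]
}}

```text
validation failed for argument at $.se...
```

```bash
python3 h.py .575 -.2405 .068 67
```

```text
t 1.4 pos [ 0.5732 -0.2442  0.2308] yaw_y 6.77 w 0.0851 F [-0.4 -0.6 -0. ]
units xyz [0.013 0.009 0.651] twist -1.338
```

{"api": "move_arm", "payload": {
  "series": [
    {"jaw": 1, "x": 0.01, "y": 0.006, "z": 0.16, "twist": 0},
    {"jaw": 1, "x": 0.01, "y": 0.006, "z": 0.32, "twist": 0},
    {"jaw": 1, "x": 0.01, "y": 0.006, "z": 0.48, "twist": 0},
    {"jaw": 0.3, "x": 0.01, "y": 0.006, "z": 0.6, "twist": 0},
    {"jaw": -0.2, "x": 0.01, "y": 0.006, "z": 0.65, "twist": 0}
  ]
}}

```text
time: 1.82
position: [0.5709, -0.2433, 0.0645]
tool_rot: [0.665, 0.746, -0.001, -0.003]
contact_force: [-0.6, -0.3, 0.2]
width: 0.0642
gripper_force: 0.0
```

{"api": "move_arm", "payload": {
  "series": [
    {"jaw": -0.6, "x": 0, "y": 0, "z": 0, "twist": 0},
    {"jaw": -1, "x": 0, "y": 0, "z": 0, "twist": 0},
    {"jaw": -1, "x": 0, "y": 0, "z": 0, "twist": 0},
    {"jaw": -1, "x": 0, "y": 0, "z": 0, "twist": 0},
    {"jaw": -1, "x": 0, "y": 0, "z": 0, "twist": 0}
  ]
}}

```text
time: 2.23
position: [0.5763, -0.2431, 0.0714]
tool_rot: [0.665, 0.747, 0.001, 0.002]
contact_force: [4.0, -1.0, 3.2]
width: 0.0128
gripper_force: 41.1
```

```bash
python3 h.py .575 -.2405 .068 67
```

```text
t 2.23 pos [ 0.5763 -0.2431  0.0714] yaw_y 6.67 w 0.0128 F [ 4.  -1.   3.2]
units xyz [ 0.011 -0.004  0.013] twist -1.341
```

{"api": "move_arm", "payload": {
  "series": [
    {"jaw": -1, "x": 0, "y": 0, "z": 0, "twist": -0.135},
    {"jaw": -1, "x": 0, "y": 0, "z": 0, "twist": -0.27},
    {"jaw": -1, "x": 0, "y": 0, "z": 0, "twist": -0.405},
    {"jaw": -1, "x": 0, "y": 0, "z": 0, "twist": -0.54},
    {"jaw": -1, "x": 0, "y": 0, "z": 0, "twist": -0.67}
  ]
}}

```text
time: 2.65
position: [0.5763, -0.2431, 0.0714]
tool_rot: [0.445, 0.895, 0.0, 0.003]
contact_force: [4.6, -0.1, 2.9]
width: 0.013
gripper_force: 40.9
```

{"api": "move_arm", "payload": {
  "series": [
    {"jaw": -1, "x": 0, "y": 0, "z": 0, "twist": -0.14},
    {"jaw": -1, "x": 0, "y": 0, "z": 0, "twist": -0.28},
    {"jaw": -1, "x": 0, "y": 0, "z": 0, "twist": -0.42},
    {"jaw": -1, "x": 0, "y": 0, "z": 0, "twist": -0.55},
    {"jaw": -1, "x": 0, "y": 0, "z": 0, "twist": -0.67}
  ]
}}

```text
time: 3.07
position: [0.5763, -0.2431, 0.0714]
tool_rot: [0.197, 0.98, -0.0, 0.003]
contact_force: [5.3, -0.3, 2.8]
width: 0.0132
gripper_force: 41.0
```

{"api": "move_arm", "payload": {
  "series": [
    {"jaw": -1, "x": 0, "y": 0, "z": 0, "twist": 0},
    {"jaw": -1, "x": 0, "y": 0, "z": 0, "twist": 0},
    {"jaw": 0, "x": 0, "y": 0, "z": 0, "twist": 0},
    {"jaw": 0.5, "x": 0, "y": 0, "z": 0, "twist": 0},
    {"jaw": 1, "x": 0, "y": 0, "z": -0.02, "twist": 0}
  ]
}}

```text
time: 3.48
position: [0.5736, -0.2427, 0.0739]
tool_rot: [0.2, 0.98, -0.0, -0.0]
contact_force: [-0.5, 0.5, -0.3]
width: 0.049
gripper_force: 0.0
```

```bash
python3 h.py .565 .0 .231 0
```

```text
t 3.48 pos [ 0.5736 -0.2427  0.0739] yaw_y 66.95 w 0.049 F [-0.5  0.5 -0.3]
units xyz [ 0.412  0.879 -0.629] twist 1.488
```

{"api": "move_arm", "payload": {
  "series": [
    {"jaw": 1, "x": 0, "y": 0, "z": -0.1, "twist": 0},
    {"jaw": 1, "x": 0, "y": 0, "z": -0.26, "twist": 0},
    {"jaw": 1, "x": 0, "y": 0, "z": -0.42, "twist": 0},
    {"jaw": 1, "x": 0, "y": 0, "z": -0.58, "twist": 0.1},
    {"jaw": 1, "x": 0, "y": 0, "z": -0.65, "twist": 0.25}
  ]
}}

```text
time: 3.9
position: [0.5755, -0.2426, 0.2424]
tool_rot: [0.296, 0.955, -0.0, 0.003]
contact_force: [0.3, 0.2, 0.2]
width: 0.0854
gripper_force: 0.0
```

```bash
python3 - <<'E'
from h import *
plan(.565,.285,.231,0)
d=r.get_image("top"); im=d["image"][:,:,::-1]; cv2.imwrite("pics/t1.png",cv2.resize(im[130:260,260:390],None,fx=4,fy=4))
E
```

```text
t 3.9 pos [ 0.5755 -0.2426  0.2424] yaw_y 55.58 w 0.0854 F [0.3 0.2 0.2]
units xyz [1.228 1.717 0.041] twist 1.235
```

View pics/t1.png

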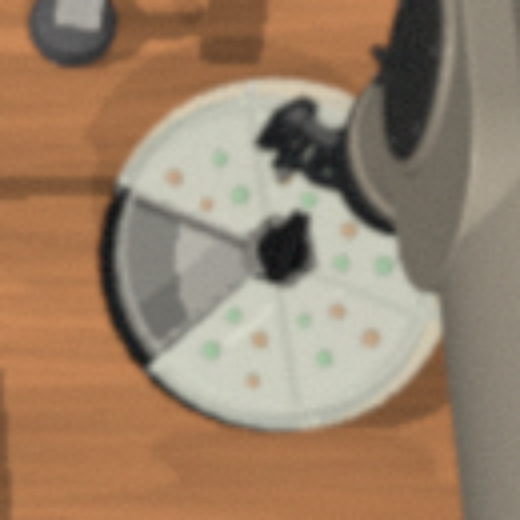

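The empty cell now lies under the opening at the left of the rotor. Next I'll go to the tray neck.

{"api": "move_arm", "payload": {
  "series": [
    {"jaw": 1, "x": 0.09, "y": 0.13, "z": 0, "twist": 0.15},
    {"jaw": 1, "x": 0.18, "y": 0.26, "z": 0, "twist": 0.3},
    {"jaw": 1, "x": 0.27, "y": 0.38, "z": 0, "twist": 0.45},
    {"jaw": 1, "x": 0.36, "y": 0.51, "z": 0, "twist": 0.6},
    {"jaw": 1, "x": 0.455, "y": 0.636, "z": 0, "twist": 0.75}
  ]
}}

```text
time: 4.37
position: [0.5694, -0.0475, 0.2369]
tool_rot: [0.559, 0.829, 0.0, 0.0]
contact_force: [1.2, 0.9, -0.4]
width: 0.0852
gripper_force: 0.0
```

```bash
python3 h.py .565 .285 .231 0
```

```text
t 4.37 pos [ 0.5694 -0.0475  0.2369] yaw_y 21.99 w 0.0852 F [ 1.2  0.9 -0.4]
units xyz [1.24  0.482 0.023] twist 0.489
```

{"api": "move_arm", "payload": {
  "series": [
    {"jaw": 1, "x": 0.15, "y": 0.06, "z": 0, "twist": 0.12},
    {"jaw": 1, "x": 0.3, "y": 0.12, "z": 0, "twist": 0.24},
    {"jaw": 1, "x": 0.45, "y": 0.175, "z": 0, "twist": 0.36},
    {"jaw": 1, "x": 0.6, "y": 0.233, "z": 0, "twist": 0.48},
    {"jaw": 1, "x": 0.75, "y": 0.291, "z": 0, "twist": 0.48}
  ]
}}

```text
time: 4.78
position: [0.5653, 0.1537, 0.237]
tool_rot: [0.705, 0.709, 0.0, 0.0]
contact_force: [0.5, 0.1, -0.3]
width: 0.0851
gripper_force: 0.0
```

```bash
python3 h.py .565 .25 .231 0
```

```text
t 4.78 pos [0.5653 0.1537 0.237 ] yaw_y 0.35 w 0.0851 F [ 0.5  0.1 -0.3]
units xyz [0.385 0.001 0.024] twist 0.008
```

```bash
python3 - <<'E'
from h import *
s=r.observe(); d=dict(r.get_image("wrist")); cv2.imwrite("pics/w2.png",d["image"][:,:,::-1])
d["extrinsics"]=wristE(d,s); np.savez("pics/w2.npz",**d)
for p in ((.597,.266,.024),(.534,.266,.024)): print(proj(d,p))
E
```

```text
(np.float64(287.1841867688419), np.float64(68.91702747512058))
(np.float64(232.58868511556886), np.float64(68.59111022050045))
```

View pics/w2.png

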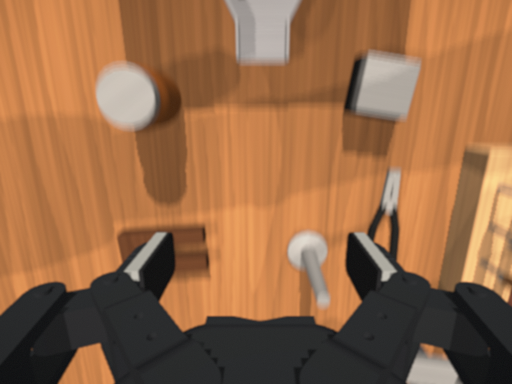

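The wrist view shows the neck between columns 237 and 289, ending at row 63. The approach between the jar and the block is clear.

```bash
python3 - <<'E'
from h import *
d=np.load("pics/w2.npz")
for z in (.0,.024): print(cast(d,237,63,z),cast(d,289,63,z),cast(d,235,26,z),cast(d,292,26,z))
print("ring base",cast(d,307,248,0),"jar",cast(d,128,95,.088),"block",cast(d,389,83,.042))
plan(.567,.285,.237,0)
E
```

```text
[0.53742289 0.27531332 0.        ] [0.601158   0.27566899 0.        ] [0.53570059 0.31600135 0.        ] [0.6033953  0.31638889 0.        ]
[0.53918418 0.27200343 0.024     ] [0.59888996 0.27233661 0.024     ] [0.53757077 0.31011916 0.024     ] [0.60098582 0.3104822  0.024     ]
ring base [6.35588892e-01 2.57043577e-02 5.55111512e-17] jar [0.43794217 0.23389929 0.088     ] block [0.70886185 0.24989898 0.042     ]
t 4.83 pos [0.5639 0.1629 0.2375] yaw_y 1.08 w 0.0857 F [-4.   9.5 -0.2]
units xyz [0.488 0.022 0.004] twist 0.024
```

{"api": "move_arm", "payload": {
  "series": [
    {"jaw": 1, "x": 0.15, "y": 0.012, "z": 0, "twist": 0.01},
    {"jaw": 1, "x": 0.3, "y": 0.012, "z": 0, "twist": 0.01},
    {"jaw": 1, "x": 0.44, "y": 0.012, "z": 0.1, "twist": 0.01},
    {"jaw": 1, "x": 0.496, "y": 0.012, "z": 0.25, "twist": 0.01},
    {"jaw": 1, "x": 0.496, "y": 0.012, "z": 0.4, "twist": 0.01}
  ]
}}

```text
time: 5.25
position: [0.5665, 0.2811, 0.1366]
tool_rot: [0.703, 0.711, 0.002, -0.0]
contact_force: [0.6, -0.6, -0.1]
width: 0.0857
gripper_force: 0.0
```

```bash
python3 h.py .567 .287 .004 0
```

```text
t 5.25 pos [0.5665 0.2811 0.1366] yaw_y 0.59 w 0.0857 F [ 0.6 -0.6 -0.1]
units xyz [0.022 0.001 0.53 ] twist 0.013
```

{"api": "move_arm", "payload": {
  "series": [
    {"jaw": 1, "x": 0.01, "y": 0.001, "z": 0.14, "twist": 0},
    {"jaw": 1, "x": 0.01, "y": 0.001, "z": 0.28, "twist": 0},
    {"jaw": 1, "x": 0.01, "y": 0.001, "z": 0.4, "twist": 0},
    {"jaw": 1, "x": 0.01, "y": 0.001, "z": 0.49, "twist": 0},
    {"jaw": 1, "x": 0.01, "y": 0.001, "z": 0.51, "twist": 0}
  ]
}}

```text
time: 5.67
position: [0.5656, 0.2772, 0.0054]
tool_rot: [0.705, 0.709, -0.002, -0.001]
contact_force: [-0.7, -0.9, -0.2]
width: 0.0857
gripper_force: 0.0
```

{"api": "move_arm", "payload": {
  "series": [
    {"jaw": 0.7, "x": 0, "y": 0, "z": 0, "twist": 0},
    {"jaw": 0.5, "x": 0, "y": 0, "z": 0, "twist": 0},
    {"jaw": 0.4, "x": 0, "y": 0, "z": 0, "twist": 0},
    {"jaw": 0, "x": 0, "y": 0, "z": 0, "twist": 0},
    {"jaw": 0, "x": 0, "y": 0, "z": 0, "twist": 0}
  ],
  "grip_force": 30
}}

```text
time: 6.08
position: [0.5685, 0.279, 0.011]
tool_rot: [0.705, 0.709, 0.001, 0.001]
contact_force: [-3.8, -0.6, 8.6]
width: 0.0588
gripper_force: 32.3
```

```bash
python3 h.py .567 .12 .008 0
```

```text
t 6.08 pos [0.5685 0.279  0.011 ] yaw_y 0.28 w 0.0588 F [-3.8 -0.6  8.6]
units xyz [-0.636 -0.009  0.011] twist 0.006
```

{"api": "move_arm", "payload": {
  "series": [
    {"jaw": 0, "x": -0.02, "y": -0.002, "z": -0.006, "twist": 0},
    {"jaw": 0, "x": -0.06, "y": -0.004, "z": -0.006, "twist": 0},
    {"jaw": 0, "x": -0.12, "y": -0.004, "z": -0.006, "twist": 0},
    {"jaw": 0, "x": -0.18, "y": -0.004, "z": -0.006, "twist": 0},
    {"jaw": 0, "x": -0.25, "y": -0.004, "z": -0.006, "twist": 0}
  ]
}}

```text
time: 6.5
position: [0.5673, 0.2148, 0.011]
tool_rot: [0.705, 0.709, 0.001, 0.0]
contact_force: [-0.4, 3.8, 6.2]
width: 0.0589
gripper_force: 33.4
```

{"api": "move_arm", "payload": {
  "series": [
    {"jaw": 0, "x": -0.07, "y": 0, "z": 0, "twist": 0},
    {"jaw": 0, "x": -0.14, "y": 0, "z": 0, "twist": 0},
    {"jaw": 0, "x": -0.21, "y": 0, "z": 0, "twist": 0},
    {"jaw": 0, "x": -0.27, "y": 0, "z": 0, "twist": 0},
    {"jaw": 0, "x": -0.3, "y": 0, "z": 0, "twist": 0}
  ]
}}

```text
time: 6.92
position: [0.5679, 0.1375, 0.011]
tool_rot: [0.706, 0.708, 0.0, 0.001]
contact_force: [0.2, 3.4, 3.7]
width: 0.0589
gripper_force: 33.3
```

{"api": "move_arm", "payload": {
  "series": [
    {"jaw": 0, "x": 0, "y": 0, "z": 0, "twist": 0},
    {"jaw": 0.4, "x": 0, "y": 0, "z": 0, "twist": 0},
    {"jaw": 0.7, "x": 0, "y": 0, "z": 0, "twist": 0},
    {"jaw": 1, "x": 0, "y": 0, "z": 0, "twist": 0},
    {"jaw": 1, "x": 0, "y": 0, "z": -0.03, "twist": 0}
  ]
}}

```text
time: 7.33
position: [0.5663, 0.1403, 0.0169]
tool_rot: [0.705, 0.709, -0.001, -0.001]
contact_force: [-0.2, -0.6, -0.5]
width: 0.0853
gripper_force: 0.0
```

```bash
python3 - <<'E'
from h import *
plan(.567,.14,.2,0)
d=r.get_image("top"); np.savez("pics/top2.npz",**d)
cv2.imwrite("pics/t2.png",cv2.resize(d["image"][140:260,100:260,::-1],None,fx=4,fy=4,interpolation=cv2.INTER_CUBIC))
E
```

```text
t 7.33 pos [0.5663 0.1403 0.0169] yaw_y 0.28 w 0.0853 F [-0.2 -0.6 -0.5]
units xyz [-0.002  0.001 -0.732] twist 0.006
```

View pics/t2.png

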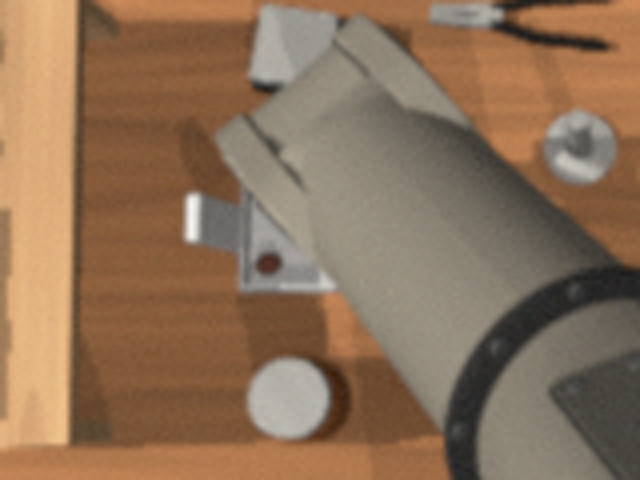

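The tray is drawn out and its handle is clear of the riser, with the bar's top edge at crop (192,195–243). Next I'll raise the tool and measure the handle.

{"api": "move_arm", "payload": {
  "series": [
    {"jaw": 1, "x": 0, "y": 0, "z": -0.12, "twist": 0},
    {"jaw": 1, "x": 0, "y": 0, "z": -0.28, "twist": 0},
    {"jaw": 1, "x": 0, "y": 0, "z": -0.44, "twist": 0},
    {"jaw": 1, "x": 0.05, "y": 0, "z": -0.55, "twist": 0},
    {"jaw": 1, "x": 0.1, "y": 0, "z": -0.6, "twist": 0}
  ]
}}

```text
time: 7.8
position: [0.5685, 0.1664, 0.1725]
tool_rot: [0.706, 0.709, 0.002, 0.001]
contact_force: [0.2, -0.2, -0.1]
width: 0.0856
gripper_force: 0.0
```

```bash
python3 - <<'E'
from h import *
d=np.load("pics/top2.npz")
L=lambda u,v,z:cast(d,100+(u+.5)/4-.5,140+(v+.5)/4-.5,z).round(4)[:2]
print("bar top",L(186,196,.085),L(186,243,.085),L(199,196,.085),L(199,243,.085))
print("rear wall",L(240,291,.024))
plan(.567,.27,.167,0)
E
```

```text
bar top [0.5808 0.3068] [0.5459 0.3053] [0.5808 0.2973] [0.5459 0.2958]
rear wall [0.5163 0.2788]
t 7.8 pos [0.5685 0.1664 0.1725] yaw_y 0.23 w 0.0856 F [ 0.2 -0.2 -0.1]
units xyz [ 0.414 -0.004  0.023] twist 0.005
```

{"api": "move_arm", "payload": {
  "series": [
    {"jaw": 1, "x": 0.14, "y": -0.005, "z": 0, "twist": 0},
    {"jaw": 1, "x": 0.28, "y": -0.008, "z": 0, "twist": 0},
    {"jaw": 1, "x": 0.41, "y": -0.008, "z": 0, "twist": 0},
    {"jaw": 1, "x": 0.5, "y": -0.008, "z": 0.03, "twist": 0},
    {"jaw": 1, "x": 0.514, "y": -0.008, "z": 0.1, "twist": 0}
  ]
}}

```text
time: 8.22
position: [0.564, 0.3007, 0.1452]
tool_rot: [0.703, 0.711, 0.003, -0.0]
contact_force: [0.0, 0.6, -0.6]
width: 0.0852
gripper_force: 0.0
```

```bash
python3 h.py .566 .295 .043 0
```

```text
t 8.22 pos [0.564  0.3007 0.1452] yaw_y 0.58 w 0.0852 F [ 0.   0.6 -0.6]
units xyz [-0.025  0.007  0.409] twist 0.013
```

{"api": "move_arm", "payload": {
  "series": [
    {"jaw": 1, "x": -0.012, "y": 0.005, "z": 0.12, "twist": 0.01},
    {"jaw": 1, "x": -0.012, "y": 0.005, "z": 0.26, "twist": 0.01},
    {"jaw": 1, "x": -0.012, "y": 0.005, "z": 0.37, "twist": 0.01},
    {"jaw": 0.6, "x": -0.012, "y": 0.005, "z": 0.405, "twist": 0.01},
    {"jaw": 0.3, "x": -0.012, "y": 0.005, "z": 0.405, "twist": 0.01}
  ]
}}

```text
time: 8.63
position: [0.5644, 0.291, 0.0398]
tool_rot: [0.708, 0.706, -0.002, -0.001]
contact_force: [-0.3, 0.0, 1.0]
width: 0.0641
gripper_force: 0.0
```

```bash
python3 - <<'E'
from h import *
plan(.566,.295,.043,0)
s=r.observe();d=r.get_image("scene"); np.savez("pics/s2.npz",**d)
cv2.imwrite("pics/s2.png",cv2.resize(d["image"][170:320,270:430,::-1],None,fx=4,fy=4,interpolation=cv2.INTER_CUBIC))
E
```

```text
t 8.63 pos [0.5644 0.291  0.0398] yaw_y -0.13 w 0.0641 F [-0.3  0.   1. ]
units xyz [ 0.016  0.006 -0.013] twist -0.003
```

View pics/s2.png

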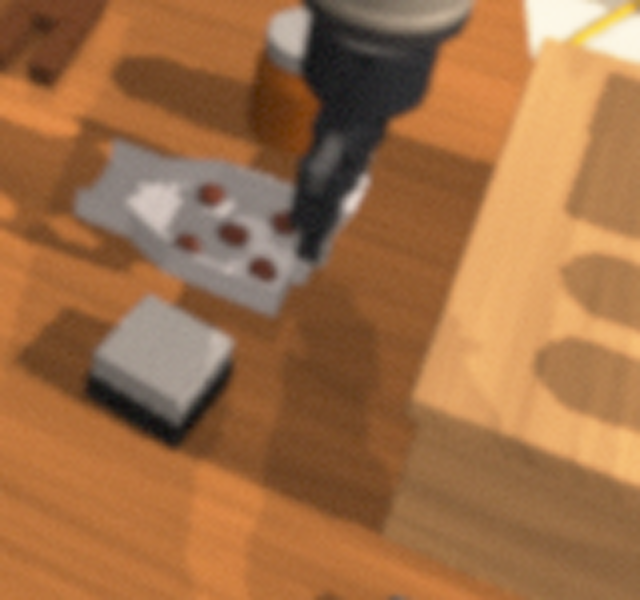

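The scene view shows the fingers astride the bar and all five stones still in the tray. I'll close firmly and lift gently.

{"api": "move_arm", "payload": {
  "series": [
    {"jaw": -0.1, "x": 0.005, "y": 0, "z": 0, "twist": 0},
    {"jaw": -0.3, "x": 0.008, "y": 0, "z": 0, "twist": 0},
    {"jaw": -0.4, "x": 0.008, "y": 0, "z": 0, "twist": 0},
    {"jaw": -0.5, "x": 0.008, "y": 0, "z": 0, "twist": 0},
    {"jaw": -0.5, "x": 0.008, "y": 0, "z": 0, "twist": 0}
  ],
  "grip_force": 110
}}

```text
time: 9.1
position: [0.5669, 0.2944, 0.0441]
tool_rot: [0.708, 0.706, 0.002, 0.0]
contact_force: [0.2, 0.1, 5.1]
width: 0.0343
gripper_force: 108.7
```

{"api": "move_arm", "payload": {
  "series": [
    {"jaw": -0.5, "x": 0, "y": 0, "z": 0, "twist": 0},
    {"jaw": -0.5, "x": 0, "y": 0, "z": -0.02, "twist": 0},
    {"jaw": -0.5, "x": 0, "y": 0, "z": -0.05, "twist": 0},
    {"jaw": -0.5, "x": 0, "y": 0, "z": -0.08, "twist": 0},
    {"jaw": -0.5, "x": 0, "y": 0, "z": -0.08, "twist": 0}
  ]
}}

```text
time: 9.52
position: [0.5667, 0.294, 0.064]
tool_rot: [0.708, 0.706, 0.001, 0.0]
contact_force: [0.5, 0.6, -3.4]
width: 0.0347
gripper_force: 109.9
```

```bash
python3 - <<'E'
from h import *
plan(.566,.295,.25,0); s=r.observe(); print(s["torque"],s["gripper_force"])
d=r.get_image("scene"); np.savez("pics/s3.npz",**d)
cv2.imwrite("pics/s3.png",cv2.resize(d["image"][170:320,270:430,::-1],None,fx=4,fy=4,interpolation=cv2.INTER_CUBIC))
E
```

```text
t 9.52 pos [0.5667 0.294  0.064 ] yaw_y -0.17 w 0.0347 F [ 0.5  0.6 -3.4]
units xyz [ 0.005 -0.001 -0.744] twist -0.004
[ 0.28295924 -0.07121424  0.04656513] 109.94418382644653
```

View pics/s3.png

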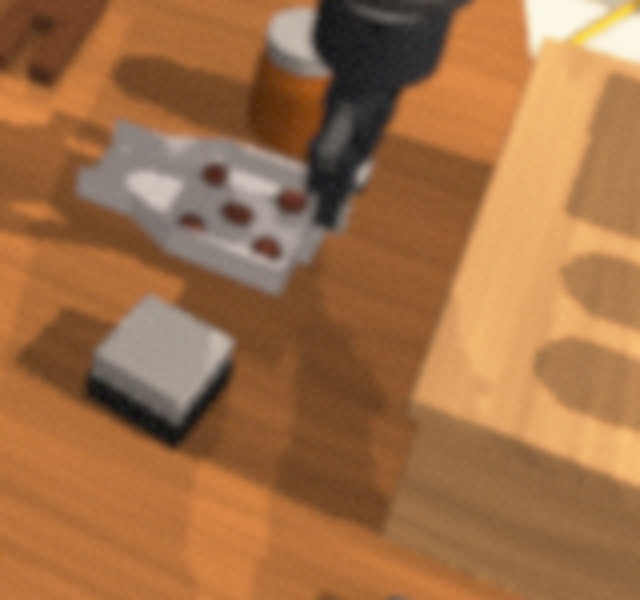

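The tray is lifted about 20 mm and level, with all five stones lying still. With the nose only 20 mm above the bench, tilt is limited to about 7°, so I can safely find the grip force at which the tray pivots.

{"api": "move_arm", "payload": {
  "series": [
    {"jaw": -0.5, "x": 0, "y": 0, "z": 0, "twist": 0},
    {"jaw": -0.5, "x": 0, "y": 0, "z": 0, "twist": 0},
    {"jaw": -0.5, "x": 0, "y": 0, "z": 0, "twist": 0},
    {"jaw": -0.5, "x": 0, "y": 0, "z": 0, "twist": 0},
    {"jaw": -0.5, "x": 0, "y": 0, "z": 0, "twist": 0}
  ],
  "grip_force": 60
}}

```text
time: 9.98
position: [0.5656, 0.2934, 0.0613]
tool_rot: [0.708, 0.706, -0.0, -0.0]
contact_force: [0.1, 0.2, -3.8]
width: 0.0351
gripper_force: 109.9
```

```bash
python3 - <<'E'
from h import *
s=r.observe(); print(s["time"],s["torque"].round(3) if hasattr(s["torque"],'round') else s["torque"],s["contact_force"],s["gripper_force"])
E
```

```text
9.9833 [ 0.23  -0.012  0.016] [ 0.11571653  0.20175206 -3.84757914] 109.8860764503479
```

{"api": "move_arm", "payload": {
  "series": [
    {"jaw": -0.5, "x": 0, "y": 0, "z": 0, "twist": 0},
    {"jaw": -0.5, "x": 0, "y": 0, "z": 0, "twist": 0},
    {"jaw": -0.5, "x": 0, "y": 0, "z": 0, "twist": 0},
    {"jaw": -0.5, "x": 0, "y": 0, "z": 0, "twist": 0},
    {"jaw": -0.5, "x": 0, "y": 0, "z": 0, "twist": 0}
  ],
  "grip_force": 35
}}

```text
time: 10.4
position: [0.5657, 0.2935, 0.0616]
tool_rot: [0.708, 0.706, 0.0, -0.0]
contact_force: [1.1, -0.7, -3.3]
width: 0.0347
gripper_force: 109.8
```

```bash
python3 - <<'E'
from h import *
s=r.observe(); print(s["time"],s["torque"].round(3) if hasattr(s["torque"],'round') else s["torque"],s["contact_force"],s["gripper_force"])
d=r.get_image("scene")["image"].astype(int); a=np.load("pics/s3.npz")["image"].astype(int)
print("changed px",(abs(d-a).max(2)>40)[170:320,270:430].sum())
E
```

```text
10.4 [ 0.215 -0.053  0.027] [ 1.11456619 -0.67113013 -3.30737828] 109.82066988945007
changed px 0
```

{"api": "move_arm", "payload": {
  "series": [
    {"jaw": -0.45, "x": 0, "y": 0, "z": 0, "twist": 0},
    {"jaw": -0.45, "x": 0, "y": 0, "z": 0, "twist": 0},
    {"jaw": -0.45, "x": 0, "y": 0, "z": 0, "twist": 0},
    {"jaw": -0.45, "x": 0, "y": 0, "z": 0, "twist": 0},
    {"jaw": -0.45, "x": 0, "y": 0, "z": 0, "twist": 0}
  ],
  "grip_force": 60
}}

```text
time: 10.87
position: [0.5657, 0.2934, 0.0616]
tool_rot: [0.708, 0.706, 0.0, -0.0]
contact_force: [0.2, -0.5, -4.0]
width: 0.0348
gripper_force: 109.9
```

```bash
python3 - <<'E'
from h import *
s=r.observe(); print(s["time"],s["torque"],s["contact_force"],s["gripper_force"])
E
```

```text
10.8667 [ 0.24229041 -0.00184946 -0.0008453 ] [ 0.15573427 -0.53619353 -3.9571385 ] 109.9070942401886
```

{"api": "move_arm", "payload": {
  "series": [
    {"jaw": -0.45, "x": 0, "y": 0, "z": 0.03, "twist": 0},
    {"jaw": -0.45, "x": 0, "y": 0, "z": 0.06, "twist": 0},
    {"jaw": -0.45, "x": 0, "y": 0, "z": 0.074, "twist": 0},
    {"jaw": -0.45, "x": 0, "y": 0, "z": 0.076, "twist": 0},
    {"jaw": -0.05, "x": 0, "y": 0, "z": 0.076, "twist": 0}
  ],
  "grip_force": 40
}}

```text
time: 11.28
position: [0.5658, 0.294, 0.0427]
tool_rot: [0.708, 0.706, 0.0, 0.0]
contact_force: [-0.3, 0.2, 0.4]
width: 0.0407
gripper_force: 0.0
```

{"api": "move_arm", "payload": {
  "series": [
    {"jaw": -0.05, "x": 0, "y": 0, "z": 0, "twist": 0},
    {"jaw": -0.5, "x": 0, "y": 0, "z": 0, "twist": 0},
    {"jaw": -0.5, "x": 0, "y": 0, "z": 0, "twist": 0},
    {"jaw": -0.5, "x": 0, "y": 0, "z": 0, "twist": 0},
    {"jaw": -0.5, "x": 0, "y": 0, "z": 0, "twist": 0}
  ],
  "grip_force": 40
}}

```text
time: 11.7
position: [0.5656, 0.2934, 0.0423]
tool_rot: [0.708, 0.706, -0.0, -0.0]
contact_force: [0.1, 0.7, -2.2]
width: 0.0356
gripper_force: 40.0
```

{"api": "move_arm", "payload": {
  "series": [
    {"jaw": -0.5, "x": 0, "y": 0, "z": -0.02, "twist": 0},
    {"jaw": -0.5, "x": 0, "y": 0, "z": -0.05, "twist": 0},
    {"jaw": -0.5, "x": 0, "y": 0, "z": -0.08, "twist": 0},
    {"jaw": -0.5, "x": 0, "y": 0, "z": -0.08, "twist": 0},
    {"jaw": -0.5, "x": 0, "y": 0, "z": -0.08, "twist": 0}
  ]
}}

```text
time: 12.12
position: [0.5661, 0.2936, 0.0634]
tool_rot: [0.708, 0.706, 0.001, 0.0]
contact_force: [0.8, -0.2, -3.0]
width: 0.0354
gripper_force: 40.5
```

```bash
python3 - <<'E'
from h import *
s=r.observe(); print(s["time"],s["torque"],s["contact_force"],s["gripper_force"],s["width"])
d=r.get_image("scene")["image"].astype(int); a=np.load("pics/s3.npz")["image"].astype(int)
print("changed px",(abs(d-a).max(2)>40)[170:320,270:430].sum())
E
```

```text
12.1167 [ 0.23267899  0.01195461 -0.00263815] [ 0.81267972 -0.19522307 -3.04442659] 40.479034781455994 0.03537939556994486
changed px 0
```

{"api": "move_arm", "payload": {
  "series": [
    {"jaw": -0.5, "x": 0, "y": 0, "z": 0.03, "twist": 0},
    {"jaw": -0.5, "x": 0, "y": 0, "z": 0.06, "twist": 0},
    {"jaw": -0.5, "x": 0, "y": 0, "z": 0.078, "twist": 0},
    {"jaw": -0.05, "x": 0, "y": 0, "z": 0.08, "twist": 0},
    {"jaw": -0.05, "x": 0, "y": 0, "z": 0.08, "twist": 0}
  ],
  "grip_force": 20
}}

```text
time: 12.58
position: [0.5654, 0.2934, 0.0419]
tool_rot: [0.708, 0.706, -0.0, -0.0]
contact_force: [0.1, 0.1, -0.1]
width: 0.0405
gripper_force: 0.0
```

{"api": "move_arm", "payload": {
  "series": [
    {"jaw": -0.5, "x": 0, "y": 0, "z": 0, "twist": 0},
    {"jaw": -0.5, "x": 0, "y": 0, "z": 0, "twist": 0},
    {"jaw": -0.5, "x": 0, "y": 0, "z": 0, "twist": 0},
    {"jaw": -0.5, "x": 0, "y": 0, "z": -0.02, "twist": 0},
    {"jaw": -0.5, "x": 0, "y": 0, "z": -0.04, "twist": 0}
  ],
  "grip_force": 20
}}

```text
time: 13.0
position: [0.5655, 0.2933, 0.0528]
tool_rot: [0.708, 0.706, -0.0, -0.0]
contact_force: [0.1, -1.3, -3.5]
width: 0.0359
gripper_force: 21.5
```

{"api": "move_arm", "payload": {
  "series": [
    {"jaw": -0.5, "x": 0, "y": 0, "z": -0.02, "twist": 0},
    {"jaw": -0.5, "x": 0, "y": 0, "z": -0.04, "twist": 0},
    {"jaw": -0.5, "x": 0, "y": 0, "z": -0.04, "twist": 0},
    {"jaw": -0.5, "x": 0, "y": 0, "z": -0.04, "twist": 0},
    {"jaw": -0.5, "x": 0, "y": 0, "z": -0.04, "twist": 0}
  ]
}}

```text
time: 13.42
position: [0.5657, 0.2933, 0.0626]
tool_rot: [0.708, 0.706, 0.0, 0.0]
contact_force: [0.1, -0.7, -3.8]
width: 0.0361
gripper_force: 21.5
```

```bash
python3 - <<'E'
from h import *
s=r.observe(); print(s["time"],s["position"],s["torque"],s["contact_force"],s["gripper_force"],s["width"])
d=r.get_image("scene")["image"]; a=np.load("pics/s3.npz")["image"].astype(int)
cv2.imwrite("pics/s4.png",d[:,:,::-1])
print("changed px",(abs(d.astype(int)-a).max(2)>40)[170:320,270:430].sum())
E
```

```text
13.4167 [0.56570564 0.2933423  0.06259442] [ 0.18115184  0.01275362 -0.01084587] [ 0.09689769 -0.72823401 -3.83777208] 21.48514688014984 0.036051612568788007
changed px 0
```

```bash
cat >> h.py <<'E'
def tiltpx(d):
    "lowest-left nose corner & mask extents of bright grey tray in scene view"
    im=d["image"].astype(int); sat=im.max(2)-im.min(2)
    m=((sat<28)&(im.max(2)>95)).astype(np.uint8)
    return m
E
python3 - <<'E'
from h import *
a=cv2.imread("pics/s4.png",0).astype(np.float32); b=cv2.cvtColor(np.load("pics/s3.npz")["image"],cv2.COLOR_RGB2GRAY).astype(np.float32)
for n,(v0,v1,u0,u1) in dict(nose=(196,232,286,318),rear=(215,248,325,352),grip=(180,225,345,362)).items():
    print(n,cv2.phaseCorrelate(b[v0:v1,u0:u1].copy(),a[v0:v1,u0:u1].copy(),cv2.createHanningWindow((u1-u0,v1-v0),cv2.CV_32F)), abs(a-b)[v0:v1,u0:u1].max())
E
```

```text
nose ((-0.2648899345486804, -0.022572839811658696), 0.9725967893997828) 24.0
rear ((0.7152196114622882, -0.22052604224440486), 0.9046108604949198) 22.0
grip ((-0.41534706090263285, 0.6069347096949329), 1.2086432351006402) 37.0
```

{"api": "move_arm", "payload": {
  "series": [
    {"jaw": -0.5, "x": 0, "y": 0, "z": -0.06, "twist": 0},
    {"jaw": -0.5, "x": 0, "y": 0, "z": -0.11, "twist": 0},
    {"jaw": -0.5, "x": 0, "y": 0, "z": -0.14, "twist": 0},
    {"jaw": -0.5, "x": 0, "y": 0, "z": -0.155, "twist": 0},
    {"jaw": -0.5, "x": 0, "y": 0, "z": -0.16, "twist": 0}
  ]
}}

```text
time: 13.88
position: [0.5663, 0.2937, 0.1041]
tool_rot: [0.708, 0.706, 0.001, 0.0]
contact_force: [-0.3, 0.7, -3.4]
width: 0.0359
gripper_force: 21.5
```

```bash
cat >> h.py <<'E'
def nose(tag=None):
    "grey tray mask in scene; return leftmost/bottom etc, with state"
    s=r.observe(); d=r.get_image("scene"); im=d["image"].astype(int)
    if tag: cv2.imwrite(f"pics/{tag}.png",d["image"][:,:,::-1])
    f=s["contact_force"]; print("t",round(s["time"],2),"pos",np.round(s["position"],3),"tq",np.round(s["torque"],3),"Fz",round(f[2],2),"grip",round(s["gripper_force"],1),"w",round(s["width"],4))
    return s,d
E
python3 - <<'E'
from h import *
s,d=nose("s5"); p=s["position"]
g=np.array([p[0],p[1],p[2]+.019])
for th in (0,5,10,15,20):
    c,q=np.cos(np.radians(th)),np.sin(np.radians(th))
    f=lambda a,b,h:(g[0]+a, g[1]-(b*c+h*q), g[2]-b*q+h*c)
    print(th,[np.round(proj(d,f(a,166,-39)),1).tolist() for a in(-.03,.03)] if 0 else [np.round(proj(d,f(a,.166,-.039)),1).tolist() for a in(-.03,.03)],"rear",[np.round(proj(d,f(a,.016,-.039)),1).tolist() for a in(-.048,.048)])
a=cv2.imread("pics/s5.png").astype(int); m=((a.max(2)-a.min(2)<30)&(a.max(2)>90)).astype(np.uint8); m[:150]=0; m[300:]=0; m[:,:270]=0; m[:,370:]=0
n,l,st,_=cv2.connectedComponentsWithStats(m)
for i in np.argsort(-st[1:,4])[:3]+1:
    q=np.argwhere(l==i)[:,::-1]; print(st[i],"leftmost",q[q[:,0].argmin()],"topleft",q[(q.sum(1)).argmin()],"bottom",q[q[:,1].argmax()])
E
```

```text
t 13.88 pos [0.566 0.294 0.104] tq [0.3   0.    0.022] Fz -3.39 grip 21.5 w 0.0359
0 [[299.2, 187.7], [289.6, 200.3]] rear [[354.6, 202.7], [341.8, 225.4]]
5 [[300.1, 192.2], [290.6, 204.9]] rear [[355.8, 203.5], [343.1, 226.3]]
10 [[301.4, 196.6], [292.0, 209.4]] rear [[357.1, 204.2], [344.5, 227.1]]
15 [[303.1, 201.0], [293.8, 213.9]] rear [[358.4, 204.9], [345.8, 227.8]]
20 [[305.2, 205.4], [296.0, 218.4]] rear [[359.8, 205.5], [347.3, 228.5]]
[ 293  195   67   38 1344] leftmost [293 208] topleft [303 195] bottom [342 232]
[293 245  35  30 599] leftmost [293 262] topleft [307 245] bottom [313 274]
[337 174  19  14 210] leftmost [337 181] topleft [341 174] bottom [343 187]
```

```bash
cat >> h.py <<'E'
def corners(im):
    a=im.astype(int); m=((a.max(2)-a.min(2)<30)&(a.max(2)>90)).astype(np.uint8); m[:150]=0; m[300:]=0; m[:,:270]=0; m[:,370:]=0
    n,l,st,_=cv2.connectedComponentsWithStats(m); i=st[1:,4].argmax()+1
    q=np.argwhere(l==i)[:,::-1]; return q[q[:,0].argmin()],q[q.sum(1).argmin()],q[q[:,1].argmax()]
def noseproj(d,p,th,h=-.039):
    c,q=np.cos(np.radians(th)),np.sin(np.radians(th)); out=[]
    for a,b in((.03,.166),(-.03,.166),(.048,.016)): out.append(np.round(proj(d,(p[0]+a,p[1]-(b*c+h*q),p[2]+.019-b*q+h*c)),1).tolist())
    return out
E
python3 - <<'E'
from h import *
d=np.load("pics/s3.npz")
for n,p in (("s2",(.5656,.2935,.0435)),("s4",(.5657,.2933,.0626)),("s5",(.566,.294,.104))):
    im=d["image"] if 0 else (cv2.imread(f"pics/{n}.png") if n!="s2" else np.load("pics/s2.npz")["image"])
    print(n,[c.tolist() for c in corners(im)],"pred0",noseproj(d,p,0),"pred10",noseproj(d,p,10))
E
```

```text
s2 [[289, 221], [299, 206], [335, 247]] pred0 [[288.1, 216.7], [297.5, 204.0], [338.2, 242.1]] pred10 [[290.5, 225.3], [299.6, 212.4], [340.7, 243.7]]
s4 [[290, 214], [300, 202], [338, 242]] pred0 [[288.5, 211.6], [297.9, 198.9], [339.2, 236.9]] pred10 [[290.9, 220.4], [300.1, 207.5], [341.7, 238.6]]
s5 [[293, 208], [303, 195], [342, 232]] pred0 [[289.7, 200.3], [299.3, 187.7], [342.0, 225.4]] pred10 [[292.1, 209.4], [301.6, 196.6], [344.6, 227.1]]
```

Comparing tray corners with their projections shows the mild upward jerk pivoted the tray about 5° in the light grip. Gravity alone doesn't turn it, so the tilt can be stepped by jerks. I'll carry it over with gentle accelerations.

{"api": "move_arm", "payload": {
  "series": [
    {"jaw": -0.5, "x": 0, "y": 0, "z": -0.02, "twist": 0},
    {"jaw": -0.5, "x": -0.01, "y": 0, "z": -0.06, "twist": 0},
    {"jaw": -0.5, "x": -0.03, "y": 0, "z": -0.12, "twist": 0},
    {"jaw": -0.5, "x": -0.06, "y": 0, "z": -0.19, "twist": 0},
    {"jaw": -0.5, "x": -0.1, "y": 0, "z": -0.26, "twist": 0}
  ]
}}

```text
time: 14.35
position: [0.5654, 0.2685, 0.1693]
tool_rot: [0.708, 0.706, 0.0, -0.0]
contact_force: [0.4, -0.3, -4.0]
width: 0.0356
gripper_force: 21.4
```

{"api": "move_arm", "payload": {
  "series": [
    {"jaw": -0.5, "x": -0.05, "y": 0, "z": -0.07, "twist": 0},
    {"jaw": -0.5, "x": -0.11, "y": 0, "z": -0.13, "twist": 0},
    {"jaw": -0.5, "x": -0.18, "y": 0, "z": -0.18, "twist": 0},
    {"jaw": -0.5, "x": -0.26, "y": 0, "z": -0.22, "twist": 0},
    {"jaw": -0.5, "x": -0.34, "y": 0, "z": -0.25, "twist": 0}
  ]
}}

```text
time: 14.77
position: [0.5655, 0.1826, 0.2325]
tool_rot: [0.708, 0.706, 0.001, 0.0]
contact_force: [0.6, 0.3, -4.0]
width: 0.036
gripper_force: 21.4
```

{"api": "move_arm", "payload": {
  "series": [
    {"jaw": -0.5, "x": -0.08, "y": 0, "z": -0.02, "twist": 0},
    {"jaw": -0.5, "x": -0.16, "y": 0, "z": -0.03, "twist": 0},
    {"jaw": -0.5, "x": -0.24, "y": 0, "z": -0.03, "twist": 0},
    {"jaw": -0.5, "x": -0.32, "y": 0, "z": -0.03, "twist": 0},
    {"jaw": -0.5, "x": -0.4, "y": 0, "z": -0.03, "twist": 0}
  ]
}}

```text
time: 15.18
position: [0.5649, 0.0822, 0.2389]
tool_rot: [0.708, 0.706, 0.0, 0.0]
contact_force: [0.0, 0.2, -4.8]
width: 0.0357
gripper_force: 21.4
```

{"api": "move_arm", "payload": {
  "series": [
    {"jaw": -0.5, "x": -0.08, "y": 0, "z": 0, "twist": 0},
    {"jaw": -0.5, "x": -0.15, "y": 0, "z": 0, "twist": 0},
    {"jaw": -0.5, "x": -0.21, "y": 0, "z": 0, "twist": 0},
    {"jaw": -0.5, "x": -0.26, "y": 0, "z": 0, "twist": 0},
    {"jaw": -0.5, "x": -0.3, "y": 0, "z": 0, "twist": 0}
  ]
}}

```text
time: 15.6
position: [0.5648, 0.0071, 0.2385]
tool_rot: [0.708, 0.706, 0.0, 0.0]
contact_force: [0.2, -0.2, -4.7]
width: 0.0353
gripper_force: 21.4
```

{"api": "move_arm", "payload": {
  "series": [
    {"jaw": -0.5, "x": -0.03, "y": 0, "z": 0, "twist": 0},
    {"jaw": -0.5, "x": -0.05, "y": 0, "z": 0, "twist": 0},
    {"jaw": -0.5, "x": -0.06, "y": 0, "z": 0, "twist": 0},
    {"jaw": -0.5, "x": -0.06, "y": 0, "z": 0, "twist": 0},
    {"jaw": -0.5, "x": -0.06, "y": 0, "z": 0, "twist": 0}
  ]
}}

```text
time: 16.02
position: [0.5649, -0.0059, 0.2376]
tool_rot: [0.708, 0.706, 0.0, -0.0]
contact_force: [-0.4, 0.6, -3.6]
width: 0.0353
gripper_force: 21.4
```

```bash
cat >> h.py <<'E'
def look(tag):
    "stones and tray in scene+top, predicted lip/rear pixels for tilts"
    s,d=nose(tag); t=r.get_image("top"); cv2.imwrite(f"pics/{tag}t.png",t["image"][:,:,::-1])
    for n,c in(("scene",d),("top",t)):
        h=cv2.cvtColor(c["image"],cv2.COLOR_RGB2HSV)
        a=c["image"].astype(int); m=((a.max(2)-a.min(2)<30)&(a.max(2)>90)).astype(np.uint8)
        u,v=[int(round(k)) for k in noseproj(c,s["position"],15)[0]]
        red=((h[...,0]<10)|(h[...,0]>172))&(h[...,1]>90)&(h[...,2]>40)&(h[...,2]<125)
        red=cv2.morphologyEx(red.astype(np.uint8),cv2.MORPH_OPEN,np.ones((2,2)))
        nn,_,st,ce=cv2.connectedComponentsWithStats(red)
        print(n,"red",[(ce[i].round().astype(int).tolist(),int(st[i,4])) for i in range(1,nn) if 8<st[i,4]<120 and abs(ce[i,0]-u)<110 and abs(ce[i,1]-v)<90])
        for th in(0,10,20,30,45): print("  ",th,noseproj(c,s["position"],th))
E
python3 - <<'E'
from h import *
look("s6")
im=np.hstack([cv2.resize(cv2.imread("pics/s6.png")[110:260,110:310],None,fx=2,fy=2)])
E
```

```text
t 16.02 pos [ 0.565 -0.006  0.238] tq [0.215 0.035 0.032] Fz -3.62 grip 21.4 w 0.0353
scene red [([234, 134], 16), ([237, 141], 26)]
   0 [[193.4, 125.7], [206.4, 116.3], [236.8, 144.4]]
   10 [[197.1, 135.5], [209.7, 125.9], [239.2, 146.0]]
   20 [[202.0, 145.0], [214.3, 135.1], [241.6, 147.1]]
   30 [[208.0, 153.8], [220.0, 143.7], [244.1, 147.8]]
   45 [[218.7, 165.7], [230.3, 155.1], [247.8, 148.1]]
top red [([235, 89], 25), ([210, 98], 29), ([260, 99], 15)]
   0 [[316.0, 176.1], [316.5, 198.7], [258.9, 169.2]]
   10 [[310.7, 178.0], [311.2, 200.1], [256.2, 169.3]]
   20 [[304.1, 179.7], [304.5, 201.2], [253.4, 169.4]]
   30 [[296.4, 181.1], [296.7, 202.2], [250.7, 169.3]]
   45 [[283.3, 182.8], [283.5, 203.4], [246.6, 169.1]]
```

```bash
cat >> h.py <<'E'
def mask_ext(tag,u0,u1,v0,v1):
    a=cv2.imread(f"pics/{tag}.png").astype(int); b=cv2.imread("pics/scene0.png").astype(int)
    D=abs(a-b).max(2)>28
    g=a.max(2)
    for v in range(v0,v1,2):
        print(v,"".join((" .:-=+*#%@"[min(9,g[v,u]//26)] if D[v,u] else "_") for u in range(u0,u1)))
E
python3 -c "
from h import *
mask_ext('s6',185,250,108,170)"
```

```text
108 _________________________________________________+:.:::.....:::::
110 _________________________________________________*=:..:..........
112 __________________________________________________+-.........:--:
114 ___________________________________________________=:.......:-++=
116 ___________________________________________________+-:.......:-==
118 ____________________________________________________=:........:::
120 ____________________________________________________*=::.........
122 _______________________________________________________*+=-:....:
124 __________________________________________________________*-....:
126 __________________________*********################***###*+-....:
128 __________________________*++++++++++++++**#######*+++++++=-....:
130 __________________________*++++++++++++**####**++**+++++++=-....:
132 __________________________*++++++++++++**##**=----=+++++++=-::.::
134 ______________****_____##**+++++++++++++++++=-----=+*##*****+=--=
136 _____________**++++++*********+++++++++++++++=----=+**#****++===+
138 ______________*++++++++++++++*******+*++***+++
[... 369 characters left out ...]

150 _*+++*________________________________#***+++++++++++++*#%%%%%%__
152 ::...-+________________________________________******++*#%%%%____
154 _   .:=__________________________________________________________
156 _____________________%%__________________________________________
158 _________________________________________________________________
160 _____-+__________________________________________________________
162 _________________________________________________________________
164 _::---=========+_________________________________________________
166 ======-=====_____________________________________________________
168 _____*===________________________________________________________
```

The mask print shows the tray over the carousel: lip corners at about (198,136) and (211,126), which means about 8° nose-down, with the stones still at the rear. The lip is over the opening. Now the first stronger jerk.

{"api": "move_arm", "payload": {
  "series": [
    {"jaw": -0.5, "x": 0, "y": 0, "z": -0.09, "twist": 0},
    {"jaw": -0.5, "x": 0, "y": 0, "z": -0.16, "twist": 0},
    {"jaw": -0.5, "x": 0, "y": 0, "z": -0.2, "twist": 0},
    {"jaw": -0.5, "x": 0, "y": 0, "z": -0.22, "twist": 0},
    {"jaw": -0.5, "x": 0, "y": 0, "z": -0.22, "twist": 0}
  ]
}}

```text
time: 16.53
position: [0.5652, -0.0063, 0.2933]
tool_rot: [0.708, 0.706, 0.0, 0.001]
contact_force: [0.1, -0.3, -3.7]
width: 0.0357
gripper_force: 21.6
```

```bash
python3 - <<'E'
from h import *
s,d=nose("s7")
for th in(0,10,20,30,45,60): print(th,noseproj(d,s["position"],th))
mask_ext('s7',185,250,90,160)
E
```

```text
t 16.53 pos [ 0.565 -0.006  0.293] tq [ 0.223 -0.044  0.06 ] Fz -3.68 grip 21.6 w 0.0357
0 [[191.3, 107.2], [204.7, 98.2], [236.1, 125.2]]
10 [[195.1, 117.6], [208.2, 108.3], [238.6, 126.8]]
20 [[200.2, 127.6], [213.0, 118.0], [241.1, 127.9]]
30 [[206.4, 136.9], [218.9, 127.0], [243.7, 128.6]]
45 [[217.5, 149.2], [229.5, 138.9], [247.5, 128.7]]
60 [[230.2, 159.1], [241.8, 148.4], [250.9, 127.8]]
90 _________________________________________________=-..............
92 ++++______________________________________________-:........::---
94 ***++++++++++______________________________________-.........:---
96 ___________++++++++++++____________________________-:.........:::
98 _____________________*+++++++++_____________________-............
100 _____________________________________________________---::.......
102 ________________________________###*#*##*_________________-.....:
104 ____________________________________######**______________-:....:
106 ___________________________________________##**___________-:....-
108 __________________________________________________________-:...::
110 __
[... 1043 characters left out ...]

140 _________________________________________________________________
142 _________________________________________________________________
144 _________________________________________________________________
146 _________________________________________________________________
148 _________________________________________________________________
150 _*+=+*___________________________________________________________
152 :....-+__________________________________________________________
154 _    :=__________________________________________________________
156 _____________________#%__________________________________________
158 _________________________________________________________________
```

Tilt is now about 12.5°. I'll lower and move forward gently, then jerk harder.

{"api": "move_arm", "payload": {
  "series": [
    {"jaw": -0.5, "x": -0.02, "y": 0, "z": 0.06, "twist": 0},
    {"jaw": -0.5, "x": -0.06, "y": 0, "z": 0.14, "twist": 0},
    {"jaw": -0.5, "x": -0.1, "y": 0, "z": 0.19, "twist": 0},
    {"jaw": -0.5, "x": -0.13, "y": 0, "z": 0.21, "twist": 0},
    {"jaw": -0.5, "x": -0.14, "y": 0, "z": 0.21, "twist": 0}
  ]
}}

```text
time: 17.0
position: [0.5639, -0.0433, 0.2383]
tool_rot: [0.709, 0.706, -0.001, -0.001]
contact_force: [-0.0, 0.5, -4.7]
width: 0.0354
gripper_force: 21.5
```

{"api": "move_arm", "payload": {
  "series": [
    {"jaw": -0.5, "x": 0, "y": 0, "z": -0.14, "twist": 0},
    {"jaw": -0.5, "x": 0, "y": 0, "z": -0.24, "twist": 0},
    {"jaw": -0.5, "x": 0, "y": 0, "z": -0.3, "twist": 0},
    {"jaw": -0.5, "x": 0, "y": 0, "z": -0.33, "twist": 0},
    {"jaw": -0.5, "x": 0, "y": 0, "z": -0.34, "twist": 0}
  ]
}}

```text
time: 17.42
position: [0.5653, -0.0414, 0.3267]
tool_rot: [0.708, 0.706, 0.001, 0.001]
contact_force: [0.7, 0.5, -4.6]
width: 0.0355
gripper_force: 22.1
```

```bash
python3 - <<'E'
from h import *
s,d=nose("s8")
for th in(10,20,30,45,60): print(th,noseproj(d,s["position"],th))
mask_ext('s8',175,240,80,150)
E
```

```text
t 17.42 pos [ 0.565 -0.041  0.327] tq [ 0.239 -0.016 -0.02 ] Fz -4.55 grip 22.1 w 0.0355
10 [[183.2, 103.0], [196.9, 94.2], [225.9, 110.9]]
20 [[188.5, 113.2], [201.8, 104.1], [228.5, 112.0]]
30 [[194.8, 122.7], [207.8, 113.3], [231.1, 112.6]]
45 [[206.0, 135.2], [218.6, 125.3], [234.8, 112.6]]
60 [[218.8, 145.1], [230.9, 134.9], [238.1, 111.5]]
80 ________________________________________________+-.........::..:+
82 ________________________________________________*+-::..........-+
84 ___________________________________________________++=-:......:=*
86 _______________________________________________________-:....:=+*
88 _______________________________________________________=:....:=+*
90 _++++__________________________________________________=:....:=+*
92 _____+++++++++_________________________________________=:....:=+*
94 ____________*++++++++++________________________________=:....:=+*
96 ________________________+++++++++_______________________-::.::=+*
98 __________________________________**+++++________++++++++======+*
100 __________________________________________*******###*+++++
[... 987 characters left out ...]

130 _________________________________________________________________
132 _________________________________________________________________
134 _________________________________________________________________
136 _________________________________________________________________
138 _________________________________________________________________
140 _________________________________________________________________
142 _________________________________________________________________
144 _________________________________________________________________
146 _________________________________________________________________
148 _________________________________________________________________
```

Tilt is about 18° and the stones are still holding. Next I'll descend fast and stop abruptly, low over the opening.

{"api": "move_arm", "payload": {
  "series": [
    {"jaw": -0.5, "x": -0.01, "y": 0, "z": 0.03, "twist": 0},
    {"jaw": -0.5, "x": -0.03, "y": 0, "z": 0.11, "twist": 0},
    {"jaw": -0.5, "x": -0.04, "y": 0, "z": 0.27, "twist": 0},
    {"jaw": -0.5, "x": -0.04, "y": 0, "z": 0.43, "twist": 0},
    {"jaw": -0.5, "x": -0.04, "y": 0, "z": 0.43, "twist": 0}
  ]
}}

```text
time: 17.88
position: [0.5601, -0.0522, 0.2092]
tool_rot: [0.708, 0.706, -0.004, -0.005]
contact_force: [-1.9, 0.8, -5.6]
width: 0.0359
gripper_force: 22.6
```

```bash
python3 - <<'E'
from h import *
s,d=nose("s9")
for th in(20,30,40,50): print(th,noseproj(d,s["position"],th))
mask_ext('s9',180,245,120,180)
E
```

```text
t 17.88 pos [ 0.56  -0.052  0.209] tq [ 0.41   0.234 -0.069] Fz -5.6 grip 22.6 w 0.0359
20 [[190.7, 147.9], [203.0, 138.3], [227.7, 150.2]]
30 [[196.6, 156.4], [208.6, 146.5], [230.0, 150.9]]
40 [[203.3, 164.3], [215.0, 154.1], [232.3, 151.2]]
50 [[210.8, 171.2], [222.2, 160.8], [234.5, 151.1]]
120 _________________________________________+-.......:-++=-:-+#%%#+-
122 __________________________________________+-.......::-:::=#%%%%*=
124 __________________________________________*=:...........-+#%%%%#+
126 ____________________________________________+==-:......:-+#%%%%#*
128 ________________________________________________*=:...:-+*#%%%%%#
130 _________________________________________________+-...:-+*#%%%%%#
132 _________________________________________________+-...:-+*#%%%%%%
134 _________________________________________________*=...:-+*#%%%%%%
136 _________________________________________________*=::.:-+*#%%%%%%
138 __________________________________________%%%####*+=====+*#%%%%%%
140 ____________________________________#############*++====++#%%%%%%
142 ____________________________#*
[... 595 characters left out ...]

160 __________-+___________________++++++____________________________
162 _________________________________________________________________
164 ______::---=============_________________________________________
166 ____======--=========____________________________________________
168 __________+=====+________________________________________________
170 _____________+___________________________________________________
172 _______________________****______________________________________
174 _____________________*******______===____________________________
176 ___________________#_____________________________________________
178 _________________________________________________________________
```

Tilt is about 24° and the stones have started creeping forward. I'll move back about 45 mm so the spout drops them mid-cell.

{"api": "move_arm", "payload": {
  "series": [
    {"jaw": -0.5, "x": 0.05, "y": 0, "z": 0, "twist": 0},
    {"jaw": -0.5, "x": 0.11, "y": 0, "z": 0, "twist": 0},
    {"jaw": -0.5, "x": 0.16, "y": 0, "z": 0, "twist": 0},
    {"jaw": -0.5, "x": 0.18, "y": 0, "z": 0, "twist": 0},
    {"jaw": -0.5, "x": 0.18, "y": 0, "z": 0, "twist": 0}
  ]
}}

```text
time: 18.35
position: [0.5654, -0.0046, 0.219]
tool_rot: [0.707, 0.707, 0.001, 0.001]
contact_force: [0.2, 0.5, -3.6]
width: 0.036
gripper_force: 22.8
```

```bash
python3 - <<'E'
from h import *
s,d=nose("s10")
for th in(20,30,40,50): print(th,noseproj(d,s["position"],th))
mask_ext('s10',185,250,120,180)
E
```

```text
t 18.35 pos [ 0.565 -0.005  0.219] tq [ 0.035  0.03  -0.01 ] Fz -3.55 grip 22.8 w 0.036
20 [[202.8, 150.8], [215.0, 140.8], [242.1, 153.5]]
30 [[208.7, 159.5], [220.6, 149.3], [244.5, 154.2]]
40 [[215.6, 167.5], [227.2, 157.0], [247.0, 154.5]]
50 [[223.2, 174.7], [234.6, 163.9], [249.3, 154.4]]
120 ___________________________________________________+-........:-=-
122 ____________________________________________________=:.......:-++
124 ____________________________________________________+-........:--
126 _____________________________________________________=:..........
128 ______________________________________________________+==-:......
130 __________________________________________________________*=:...:
132 ___________________________________________________________=:...:
134 ___________________________________________________________=:...:
136 ___________________________________________________________+-...:
138 ___________________________________________________________+-...:
140 ______________________________________________________%%#**+==---
142 ______________________________
[... 595 characters left out ...]

160 _____-+______________=-==+++________====++++++++++++++++++++++#%%
162 ____________________==--==___________===_++++++++++++++++*****##%
164 _::----======================_______________****_________________
166 =====--=====================_____________________________________
168 _____+====================_______________________________________
170 ________+==============----______________________________________
172 __________+======__+++=-----_____________________________________
174 ____________+==___****_=---___-=_________________________________
176 _________________________________________________________________
178 _________________________________________________________________
```

Stones are running out: one is at the lip (207,161), one is below it in the opening (211,173) and one is in the neck (223,153). I'll hold still.

{"api": "move_arm", "payload": {
  "series": [
    {"jaw": -0.5, "x": 0, "y": 0, "z": 0, "twist": 0},
    {"jaw": -0.5, "x": 0, "y": 0, "z": 0, "twist": 0},
    {"jaw": -0.5, "x": 0, "y": 0, "z": 0, "twist": 0},
    {"jaw": -0.5, "x": 0, "y": 0, "z": 0, "twist": 0},
    {"jaw": -0.5, "x": 0, "y": 0, "z": 0, "twist": 0}
  ]
}}

```text
time: 18.82
position: [0.5648, -0.0069, 0.2176]
tool_rot: [0.708, 0.706, -0.0, -0.0]
contact_force: [0.1, 0.8, -3.4]
width: 0.0358
gripper_force: 22.8
```

```bash
python3 - <<'E'
from h import *
s,d=nose("s11")
mask_ext('s11',185,250,136,182)
t=r.get_image("top"); cv2.imwrite("pics/s11t.png",t["image"][:,:,::-1]); np.savez("pics/s11t.npz",**t)
E
```

```text
t 18.82 pos [ 0.565 -0.007  0.218] tq [ 0.085  0.02  -0.043] Fz -3.42 grip 22.8 w 0.0358
136 __________________________________________________________+-...:-
138 __________________________________________________________*=:..:-
140 _____________________________________________________%%##*+==---=
142 ________________________________________________%%######*++++++++
144 __________________________________________###############*+++++++
146 ___________________________________***+++++**###########**+++++++
148 ___________________________________*++++++++**######**+++======++
150 _*+=+*______________________________*++++++++**#***+++++++++++*#%
152 ::..:-*_____________________________#*+++++++++++++++++++++**%%%@
154 __...:_____________________________#*++++++++++++++++++++++*%%@@@
156 ____________________%%_**++++++++++++++++++++++++++++++++++*#%@@@
158 _______________________*++++++++++=====+++++++++++++++++++++*%@@@
160 _____-+_________________+++++_______====+++++++++++++++++++++*%%%
162 ______________________===____________==___+++++++++++++*******##%
164 _::----======================+______________***__________________
166 =+====-====================+_____________________________________
168 _____*===================________________________________________
170 ________+=----========+__________________________________________
172 _________*=----==----=+__________________________________________
174 ___________*=-==----==+_______==_________________________________
176 _________________+===+___________________________________________
178 ___________________++=====_______________________________________
180 ___________________+=-===+_______________________________________
```

```bash
python3 - <<'E'
from h import *
a=cv2.resize(cv2.imread("pics/s11.png")[105:205,165:265],None,fx=4,fy=4,interpolation=cv2.INTER_CUBIC)
b=cv2.resize(cv2.imread("pics/s11t.png")[145:245,240:340],None,fx=4,fy=4,interpolation=cv2.INTER_CUBIC)
cv2.imwrite("pics/m.png",np.hstack([a,b]))
E
```

```text
(no output)
```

View pics/m.png

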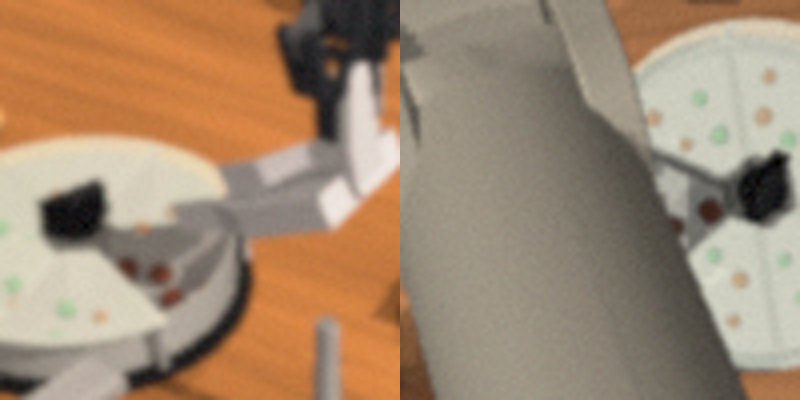

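Three stones are visible in the cell at about (128,268), (160,272) and (172,297) in the left panel. None show in the tray, but the spout may hide some. I'll raise it gently over the opening to uncover the cell and count.

{"api": "move_arm", "payload": {
  "series": [
    {"jaw": -0.5, "x": 0, "y": 0, "z": -0.03, "twist": 0},
    {"jaw": -0.5, "x": 0, "y": 0, "z": -0.08, "twist": 0},
    {"jaw": -0.5, "x": 0, "y": 0, "z": -0.14, "twist": 0},
    {"jaw": -0.5, "x": 0, "y": 0, "z": -0.19, "twist": 0},
    {"jaw": -0.5, "x": 0, "y": 0, "z": -0.21, "twist": 0}
  ]
}}

```text
time: 19.33
position: [0.5658, -0.0064, 0.2729]
tool_rot: [0.708, 0.706, 0.001, 0.001]
contact_force: [0.7, 0.3, -2.1]
width: 0.0358
gripper_force: 22.8
```

```bash
cat >> h.py <<'E'
def reds(tag,box,show=True):
    a=cv2.imread(f"pics/{tag}.png").astype(int); u0,u1,v0,v1=box
    R=a[...,2]-(a[...,1]+a[...,0])/2
    m=((R>18)&(a[...,2]<135)&(a[...,1]<85)).astype(np.uint8)
    n,l,st,ce=cv2.connectedComponentsWithStats(m[v0:v1,u0:u1])
    print([((ce[i]+[u0,v0]).round().astype(int).tolist(),int(st[i,4])) for i in range(1,n) if st[i,4]>3])
    if show:
        for v in range(v0,v1): print(v,"".join("#" if m[v,u] else "." for u in range(u0,u1)))
E
python3 - <<'E'
from h import *
reds("s11",(185,235,160,185),False); reds("s4",(285,365,190,235),False)
s,d=nose("s12"); mask_ext('s12',185,250,110,184); reds("s12",(185,240,150,186))
E
```

```text
[([197, 171], 17), ([204, 173], 20), ([226, 178], 21), ([208, 179], 10)]
[([330, 197], 587), ([293, 202], 15), ([363, 208], 14), ([295, 225], 240), ([323, 214], 22), ([343, 220], 35), ([359, 218], 10), ([329, 223], 26), ([318, 225], 15), ([337, 231], 20), ([350, 233], 6)]
t 19.33 pos [ 0.566 -0.006  0.273] tq [ 0.227 -0.054 -0.019] Fz -2.07 grip 22.8 w 0.0358
110 _________________________________________________________+-:....:
112 __________________________________________________________+-...:-
114 __________________________________________________________+-....-
116 __________________________________________________________+-...:-
118 __________________________________________________________=:...:-
120 __________________________________________________________=-::::-
122 _____________________________________________________________====
124 ____________________________________________________####**+++++_+
126 ______________________________________________##########**+++++++
128 _________________________________________################*+++++++
130 _________________________________*
[... 3348 characters left out ...]
....#####..................#............
175 ....................####..................#............
176 .....................###..................#............
177 ......................###................##............
178 .....................####................##............
179 .....................####................##............
180 .....................###.................#.............
181 .........................................#.............
182 ........................................##.............
183 ........................................#..............
184 .......................................##..............
185 .......................................#...............
```

```bash
python3 - <<'E'
from h import *
h=cv2.cvtColor(cv2.imread("pics/s12.png"),cv2.COLOR_BGR2HSV)
for v in range(152,184): print(v,"".join("0123456789"[min(9,h[v,u,1]//26)] for u in range(184,232)))
d=r.get_image("scene")
for rr in(.03,.075,.119):
  for a in(-28,0,28):
    an=np.radians(97+a); print(rr,a,np.round(proj(d,(.575+rr*np.cos(an),-.241+rr*np.sin(an),.02))).tolist(),end=" ")
t=cv2.cvtColor(r.get_image("top")["image"],cv2.COLOR_RGB2HSV)
print(); 
for v in range(176,222): print(v,"".join("0123456789"[min(9,t[v,u,1]//26)] for u in range(286,330)))
E
```

```text
152 111100111111111111111111111111111111222234566666
153 101101111111111111111111111111111111122223566666
154 101132111111111111111111111111111111122223456666
155 200211111111111111111111111111111111112222346666
156 221620011111111111111111211111111111111222345666
157 211111011111111111111122221111111111111222235666
158 122201111111111111111122221111111111112222235666
159 051110111111111111111112211111111111112232235666
160 100111111111111222111111111111111111112332245666
161 005101111111111333211111111111111111112333345666
162 112001111111112333211111111111111111111233345666
163 111011011111111122111111111111111111111122245666
164 101111111111111111111111111111111111111112235666
165 111111111111111111111111111111111111111112235666
166 111111111111111111111111111111111111111111235666
167 111111111111111111111111111111111111111111135666
168 111111111111111111111111111111111111111111135666
169 111111111112222111111111111111111111111111235666
170 111111111123443211111121111111111111111111246666
171 111111111124554211112333211111111111111111356666
172 111111111123554311113554321111111111
[... 2363 characters left out ...]
01110000000000
208 11111111111111111111111111110001111000000000
209 11111111111111111111111111110001111000000000
210 11111111111111111111111111110001110000000000
211 11111111111111111111111111110000000000000000
212 11111111111111111111111111111000000000100000
213 11111111111111111111111111121000000001221000
214 11111111111111111111111111111000000012222000
215 11111111111111111111111111111100000002322100
216 11111111111111111111111111111100000001221000
217 11111111111111111111111111111110000000100000
218 11111111111111111111111111111110000000000000
219 11111111111111111111111111111110000000000000
220 11111111111111111111111111111111000000000000
221 11111111111111111111111111111111000000000000
```

```bash
python3 - <<'E'
from h import *
h=cv2.cvtColor(cv2.imread("pics/s12.png"),cv2.COLOR_BGR2HSV)
for v in range(120,148): print(v,"".join("0123456789"[min(9,h[v,u,1]//26)] for u in range(205,256)))
s,d=nose()
d2=r.get_image("wrist"); d2=dict(d2); d2["extrinsics"]=wristE(d2,s)
print("wrist proj lip/opening/cell", [np.round(proj(d2,p)).tolist() for p in((.565,-.126,.16),(.566,-.162,.02),(.566,-.03,.25))])
E
```

```text
120 666666666666666666666666666666666666654320000101100
121 666666666666666666666666666666666666665321001000100
122 666666666666666666666666666666666666554321000010100
123 666666666666666666666666666666666554443211000101100
124 666666666666666666666666666666554332211110000111100
125 666666666666666666666666666654332211111100100110000
126 666666666666666666666666654432211111100001010000010
127 666666666666666666666655433211111100011001110001110
128 666666666666666655554433211111010101001001101100000
129 666666666666655544332221111111101001001100010011010
130 666666666666543222211111111101011000000000000000100
131 666666666666542111111100001101000010000110011100110
132 666666666666642110000111011000110001000000111110100
133 666666666666653211100110111011010000011001100011010
134 666666666666664210101101010000001011010110000001000
135 666666666666665311100010111000001100110000000001111
136 666666666666665421110011000001011010100100000000111
137 666666665555454321001000010001110001100110000000012
138 665554443332333211000000011001011010101110000000013
139 544332222111111110000011000110111000101100000000134
140 432111111111111111000011101000111000110111000001346
141 221110110110100011001101000111101101011000000013466
142 222111001011111100011100101111011001101110101235666
143 222110100111111010001110101100010011111111112456666
144 112111101111111111101001010111111111122223334566666
145 111111111111112221111111111111222233344445556666666
146 111111111112223333221112222333444555566666666666666
147 111111111222223345433334444555566666666666666666666
t 19.48 pos [ 0.565 -0.007  0.271] tq [ 0.101  0.014 -0.002] Fz -3.47 grip 22.8 w 0.0357
wrist proj lip/opening/cell [[260.0, 298.0], [260.0, 260.0], [261.0, 259.0]]
```

{"api": "move_arm", "payload": {
  "series": [
    {"jaw": -0.5, "x": -0.01, "y": 0, "z": -0.02, "twist": 0},
    {"jaw": -0.5, "x": -0.03, "y": 0, "z": -0.06, "twist": 0},
    {"jaw": -0.5, "x": -0.05, "y": 0, "z": -0.11, "twist": 0},
    {"jaw": -0.5, "x": -0.07, "y": 0, "z": -0.15, "twist": 0},
    {"jaw": -0.5, "x": -0.08, "y": 0, "z": -0.17, "twist": 0}
  ]
}}

```text
time: 20.0
position: [0.5655, -0.0277, 0.3149]
tool_rot: [0.709, 0.706, 0.001, 0.001]
contact_force: [0.4, 0.5, -3.3]
width: 0.0357
gripper_force: 22.8
```

{"api": "move_arm", "payload": {
  "series": [
    {"jaw": -0.5, "x": 0, "y": 0, "z": 0.04, "twist": 0},
    {"jaw": -0.5, "x": 0, "y": 0, "z": 0.14, "twist": 0},
    {"jaw": -0.5, "x": 0, "y": 0, "z": 0.3, "twist": 0},
    {"jaw": -0.5, "x": 0, "y": 0, "z": 0.38, "twist": 0},
    {"jaw": -0.5, "x": 0, "y": 0, "z": 0.36, "twist": 0}
  ]
}}

```text
time: 20.42
position: [0.5616, -0.0268, 0.217]
tool_rot: [0.708, 0.706, -0.003, -0.003]
contact_force: [-1.3, 0.3, -3.4]
width: 0.0357
gripper_force: 22.8
```

```bash
python3 - <<'E'
from h import *
s,d=nose("s13")
for th in(20,30,40,50): print(th,noseproj(d,s["position"],th))
mask_ext('s13',185,250,130,184)
E
```

```text
t 20.42 pos [ 0.562 -0.027  0.217] tq [ 0.041  0.131 -0.007] Fz -3.39 grip 22.8 w 0.0357
20 [[197.3, 148.4], [209.5, 138.6], [235.5, 150.9]]
30 [[203.2, 157.1], [215.1, 147.0], [237.9, 151.6]]
40 [[210.0, 165.0], [221.6, 154.7], [240.3, 151.9]]
50 [[217.5, 172.1], [228.9, 161.5], [242.5, 151.7]]
130 ____________________________________________________+-...:-+*#%%%
132 ____________________________________________________+-...:-+*#%%%
134 ____________________________________________________+-...:-+*#%%%
136 ____________________________________________________*=:..:-=*#%%%
138 _________________________________________________%##*+=---=+*#%%%
140 ___________________________________________%#%#####**++++++++#%%%
142 ______________________________________##############*++++++++*#%%
144 _______________________________****++++*###########**++++++++*#%%
146 ______________________________#+++++++++*#######*++++=+=+++*++*%%
148 _______________________________#*+++++++**#***+++++++++**#%%#**#%
150 _*+==*__________________________*++++++++++++++++++++**#%%@@%%*#%
152 ::...-+______________________
[... 386 characters left out ...]

164 _:-----==================________________________________________
166 ++++=--==============+___________________________________________
168 _____+============_______________________________________________
170 ________+=----=__________________________________________________
172 _________*=---=+___===+++________________________________________
174 ___________*++______=====_____==_________________________________
176 ____________________====_________________________________________
178 ____________________+=====_______________________________________
180 ___________________+=--==+_______________________________________
182 _________________________________________________________________
```

```bash
python3 - <<'E'
from h import *
s,d=nose("s14")
w=dict(r.get_image("wrist")); cv2.imwrite("pics/w14.png",w["image"][:,:,::-1]); w["extrinsics"]=wristE(w,s)
im=cv2.cvtColor(w["image"],cv2.COLOR_RGB2HSV)
# coarse map: g grey(low sat) by value, W wood, R red-brown dark
for v in range(120,384,8):
    row=""
    for u in range(100,420,5):
        h_,s_,v_=[int(k) for k in im[v:v+8,u:u+5].reshape(-1,3).mean(0)]
        row+= ("k" if v_<50 else "R" if s_>90 and v_<110 else "W" if s_>90 else "0123456789"[v_*9//255])
    print(v,row)
p=s["position"];g=np.array([p[0],p[1],p[2]+.019]);c,q=np.cos(np.radians(27)),np.sin(np.radians(27))
for n,b,h in(("lip",.166,-.060),("rearfloor",.02,-.06),("mid",.08,-.06),("handletop",-.006,.022)):
    print(n,[np.round(proj(w,(g[0]+a,g[1]-(b*c+h*q),g[2]-b*q+h*c))).tolist() for a in(-.03,.03)])
E
```

```text
t 20.47 pos [ 0.564 -0.027  0.221] tq [ 0.128 -0.11   0.02 ] Fz -0.9 grip 22.8 w 0.0358
120 WWWWWWWWWRRWWWWWWWWWWWWWWWWWWWWWWWWWWWW777555566WWWWWWWWWkWWWWWk
128 WWRWWWWWWRRWWWWWWWWRWWWWWWWWWWWWWWWWWWW77633334666WWWWWW21WWWWRk
136 WWWWWWWWWWWWWWWWWWWRWWWWWWWWWWWWWWWWWWW66644334566WWWWWWkRWWWWRk
144 WWWWWWWWWWWWWWWWWWWWWWWWWWWWWWWWWWWWWWWWW55555WWWWWWWWWWRWWWWWWW
152 WWWWWWWWWWWWWWWWWWWWWWWWWWWWWWWWWWWWWWWWWWWWWWWWWWWWWWWWWWWWWWWW
160 WWWWWWWWWWWWWWWWWWWWWWWWWWWWWWWWWWWWWWWWWWWWWWWWWWWWWWWWWWWWWWWW
168 WWWWWWWWWWWWWWWWWWWWWWWWWWWWWWWWWWWWWWWWWWWWWWWWWWWWWWWWWWWWWWWW
176 WWWWWWWWWWWWWWWWWWWWWWWWWWWWWWWWWWWWWWWWWWWWWWWWWWWWWWWWWWWWWWWW
184 WWWWWWWWWWWWWWWWWW8888888888888888888888877777WWWWWWWWWWWWWW4333
192 WWWWWWWWWWWWWWWWW888888888777777777777888888888WWWWWWWWWWW423333
200 WWWWWWWWWWWWWWWWW888888888777777777777788888888WWWWWWWWWWW223333
208 WWWWWWWWWWWWWWWW77777777777777777777777777777776WWWWWWWWW3223332
216 WWWWWWWWWWWWWWWWW533555556777777777777655555445WWWWWWWWWWW223331
224 WWWWWWWWWWWWWWWWW633445626777777777777625655446WWWWWWWWWWWW22322
232 WWWWWWWWWWWWWWWWWW521464277777777777777236
[... 724 characters left out ...]
kkkkkW1kkkkkkkkkkkkkkkkkkkkkkkkkkkkkkkkkkkkk51kkkkkkkWW2k
328 kk2kkkkkkkkWWkkkkkkkkkkkkkkkkkkkkkkkkkkkkkkkkkkkkkk562kkkkkkk12k
336 kkkkkkkkkRWWWkkkkkkkkkkkkkkkkkkkkkkkkkkkkkkkkkkkkkk4874kkkkkkkkk
344 kkkkkkkkWWWW2kkkkkkkkkkkkkkkkkkkkkkkkkkkkkkkkkkkkkk268WW2kkkkkkk
352 kkkkkkRWWW3kkkkkkkkkkkkkkkkkkkkkkkkkkkkkkkkkkkkkkkkkk2WWWWkkkkkk
360 kkkk1WWW2kkkkkkkkkkkkkkkkkkkkkkkkkkkkkkkkkkkkkkkkkkkkkk2WWW2kkkk
368 kkkRWW2kkkkkkkkkkkkkkkkkkkkkkkkkkkkkkkkkkkkkkkkkkkkkkkkkk2WWWkkk
376 k1WW2kkkkkkkkkkkkkkkkkkkkkkkkkkkkkkkkkkkkkkkkkkkkkkkkkkkkkk1WW1k
lip [[231.0, 300.0], [289.0, 300.0]]
rearfloor [[215.0, 199.0], [303.0, 199.0]]
mid [[223.0, 251.0], [296.0, 251.0]]
handletop [[185.0, 295.0], [332.0, 295.0]]
```

No stones show in the tray, but I can't see its rear interior. I'll give one stronger shake over the opening to increase the tilt.

{"api": "move_arm", "payload": {
  "series": [
    {"jaw": -0.5, "x": -0.02, "y": 0, "z": -0.05, "twist": 0},
    {"jaw": -0.5, "x": -0.04, "y": 0, "z": -0.12, "twist": 0},
    {"jaw": -0.5, "x": -0.06, "y": 0, "z": -0.18, "twist": 0},
    {"jaw": -0.5, "x": -0.06, "y": 0, "z": -0.22, "twist": 0},
    {"jaw": -0.5, "x": -0.06, "y": 0, "z": -0.24, "twist": 0}
  ]
}}

```text
time: 20.98
position: [0.5657, -0.0418, 0.2858]
tool_rot: [0.708, 0.706, 0.001, 0.002]
contact_force: [-0.6, 1.1, -3.5]
width: 0.0356
gripper_force: 22.8
```

{"api": "move_arm", "payload": {
  "series": [
    {"jaw": -0.5, "x": 0, "y": 0, "z": 0.08, "twist": 0},
    {"jaw": -0.5, "x": 0, "y": 0, "z": 0.24, "twist": 0},
    {"jaw": -0.5, "x": 0, "y": 0, "z": 0.1, "twist": 0},
    {"jaw": -0.5, "x": 0, "y": 0, "z": 0.0, "twist": 0},
    {"jaw": -0.5, "x": 0, "y": 0, "z": -0.04, "twist": 0}
  ]
}}

```text
time: 21.4
position: [0.5657, -0.041, 0.2956]
tool_rot: [0.708, 0.706, 0.001, 0.001]
contact_force: [0.9, 0.1, -3.0]
width: 0.0357
gripper_force: 23.5
```

{"api": "move_arm", "payload": {
  "series": [
    {"jaw": -0.5, "x": 0, "y": 0, "z": 0.08, "twist": 0},
    {"jaw": -0.5, "x": 0, "y": 0, "z": 0.24, "twist": 0},
    {"jaw": -0.5, "x": 0, "y": 0, "z": 0.1, "twist": 0},
    {"jaw": -0.5, "x": 0, "y": 0, "z": 0.0, "twist": 0},
    {"jaw": -0.5, "x": 0, "y": 0, "z": -0.04, "twist": 0}
  ]
}}

```text
time: 21.82
position: [0.5657, -0.0411, 0.3055]
tool_rot: [0.708, 0.706, 0.001, 0.001]
contact_force: [1.2, -0.6, -1.9]
width: 0.0354
gripper_force: 23.9
```

```bash
python3 - <<'E'
from h import *
s,d=nose("s15")
for th in(20,30,40,50): print(th,noseproj(d,s["position"],th))
mask_ext('s15',175,240,90,184)
E
```

```text
t 21.82 pos [ 0.566 -0.041  0.305] tq [ 0.256 -0.075 -0.003] Fz -1.85 grip 23.9 w 0.0354
20 [[189.3, 120.3], [202.4, 111.1], [228.8, 119.9]]
30 [[195.5, 129.6], [208.4, 120.1], [231.4, 120.5]]
40 [[202.7, 138.1], [215.2, 128.3], [233.8, 120.7]]
50 [[210.7, 145.5], [222.9, 135.4], [236.2, 120.4]]
90 +++++____________________________________________-:............:=
92 _____+++++++++____________________________________=-:::........-+
94 ___________***+++++++++________________________________-:....:-=*
96 ______________________+++++++++++_______________________:....:-+*
98 _______________________________****++++++_______________:....:-+*
100 ________________________________________________________:....:=+*
102 __________________________________________######***_____-....:-+*
104 ______________________________________________######*___-:...:-=*
106 _____________________________________________________#*___=---=++
108 ______________________________________________________________+++
110 _______________________________________________________________++
112 __________________________________
[... 1781 characters left out ...]

164 _________________________________________________________________
166 _________________________________________________________________
168 _________________________________________________________________
170 ___________________+==++_________________________________________
172 ___________________*+++++____===+++______________________________
174 _____________________*+++____--====_____==_______________________
176 ______________________________=====______________________________
178 _____________________________++=====_____________________________
180 _____________________________+=-===+_____________________________
182 _____###_________________________________________________________
```

Tilt is about 33° and the tray floor shows clean. I'll carry it back to the clear spot, and the top view will then show the cell unobstructed.

{"api": "move_arm", "payload": {
  "series": [
    {"jaw": -0.5, "x": 0.02, "y": 0, "z": 0, "twist": 0},
    {"jaw": -0.5, "x": 0.06, "y": 0, "z": 0, "twist": 0},
    {"jaw": -0.5, "x": 0.12, "y": 0, "z": 0, "twist": 0},
    {"jaw": -0.5, "x": 0.2, "y": 0, "z": 0, "twist": 0},
    {"jaw": -0.5, "x": 0.3, "y": 0, "z": 0, "twist": 0}
  ]
}}

```text
time: 22.28
position: [0.5643, 0.0339, 0.3011]
tool_rot: [0.709, 0.706, -0.001, -0.001]
contact_force: [1.1, -0.1, -4.0]
width: 0.0356
gripper_force: 23.9
```

{"api": "move_arm", "payload": {
  "series": [
    {"jaw": -0.5, "x": 0.1, "y": 0, "z": 0, "twist": 0},
    {"jaw": -0.5, "x": 0.2, "y": 0, "z": 0, "twist": 0},
    {"jaw": -0.5, "x": 0.3, "y": 0, "z": 0, "twist": 0},
    {"jaw": -0.5, "x": 0.4, "y": 0, "z": 0, "twist": 0},
    {"jaw": -0.5, "x": 0.5, "y": 0, "z": 0, "twist": 0}
  ]
}}

```text
time: 22.7
position: [0.5643, 0.1605, 0.3012]
tool_rot: [0.708, 0.706, -0.001, -0.001]
contact_force: [0.5, -1.2, -2.7]
width: 0.0358
gripper_force: 23.9
```

{"api": "move_arm", "payload": {
  "series": [
    {"jaw": -0.5, "x": 0.1, "y": 0, "z": 0, "twist": 0},
    {"jaw": -0.5, "x": 0.19, "y": 0, "z": 0, "twist": 0},
    {"jaw": -0.5, "x": 0.27, "y": 0, "z": 0, "twist": 0},
    {"jaw": -0.5, "x": 0.34, "y": 0, "z": 0, "twist": 0},
    {"jaw": -0.5, "x": 0.4, "y": 0, "z": 0, "twist": 0}
  ]
}}

```text
time: 23.12
position: [0.5643, 0.2608, 0.3011]
tool_rot: [0.707, 0.707, -0.001, -0.001]
contact_force: [0.2, 0.7, -3.4]
width: 0.0356
gripper_force: 23.9
```

{"api": "move_arm", "payload": {
  "series": [
    {"jaw": -0.5, "x": 0.05, "y": 0, "z": 0, "twist": 0},
    {"jaw": -0.5, "x": 0.08, "y": 0, "z": 0.02, "twist": 0},
    {"jaw": -0.5, "x": 0.1, "y": 0, "z": 0.06, "twist": 0},
    {"jaw": -0.5, "x": 0.1, "y": 0, "z": 0.12, "twist": 0},
    {"jaw": -0.5, "x": 0.1, "y": 0, "z": 0.16, "twist": 0}
  ]
}}

```text
time: 23.53
position: [0.5652, 0.2829, 0.2602]
tool_rot: [0.708, 0.706, -0.001, -0.0]
contact_force: [-0.1, 0.5, -3.5]
width: 0.0355
gripper_force: 23.9
```

```bash
python3 - <<'E'
from h import *
s,d=nose("s16")
t=cv2.cvtColor(r.get_image("top")["image"],cv2.COLOR_RGB2HSV)
for v in range(176,222): print(v,"".join("0123456789"[min(9,t[v,u,1]//26)] for u in range(286,330)))
h=cv2.cvtColor(cv2.imread("pics/s16.png"),cv2.COLOR_BGR2HSV); u,v=map(int,noseproj(d,s["position"],32)[0]); print(noseproj(d,s["position"],32))
for y in range(v-40,v+8,2): print(y,"".join("0123456789"[min(9,h[y,x,1]//26)] for x in range(u-10,u+65)))
E
```

```text
t 23.53 pos [0.565 0.283 0.26 ] tq [ 0.01  -0.056  0.02 ] Fz -3.5 grip 23.9 w 0.0355
176 55410000000000001110000000000000010000000001
177 55300000000000000000000000000000111100000000
178 55300000000000000000000000000001111100000000
179 55411000000000000000000011100000111100000000
180 55530000000000000000000122210000111100000000
181 54120000000000000000000122210000000000000000
182 42200000000000000000000112100000000000000000
183 51001000001121000000000000000000000000000000
184 42000000002343100000000000000000000000000000
185 31100000002454310000000000000000000000001000
186 21100000002445410000000000000000000000000000
187 20000000001244421000000000000000000000000000
188 11000000000133320000000000000000000000000111
189 11000000000001110000000000000000000000001023
190 00000000000000000000000000000000000000001303
191 10000000000000000000000000000000000000002013
192 20000000000001111000000000000000000000001263
193 12000000000113432100000000000000000000001091
194 10000000000135554110000000000000000000001511
195 00000000000035544200000000000122100000001254
196 0001000000002444320000000000144
[... 2507 characters left out ...]
666666642110101010110111000000000111001010010111010001101000
174 666666666676666666666654211010010000000000011100100100010000110001111000001
176 666666666666666666666665321000001101010000110010101010000111101000000000011
178 666666666666666666666553210001111000000001101101100000000010110010000000002
180 666666666666554443332221010011100001010001010110000010001000000110100000013
182 666666666666421111111010111010010111101111000000111101110001100101011000135
184 666666666666531111001111001001011000000100111000111101001100110100111112466
186 666666666666542110100101101111111110101001110110010101111111111222222334666
188 666666676666664211111112222333332221111110111111112222222334555655666666666
```

All five stones lie in the cell, at top-view pixels (298,186), (300,194), (295,201), (307,202) and (316,197). I'll set the tray down with the nose touching first, so the bench turns it back to level.

{"api": "move_arm", "payload": {
  "series": [
    {"jaw": -0.5, "x": 0.02, "y": 0, "z": 0.1, "twist": 0},
    {"jaw": -0.5, "x": 0.04, "y": 0, "z": 0.24, "twist": 0},
    {"jaw": -0.5, "x": 0.04, "y": 0, "z": 0.38, "twist": 0},
    {"jaw": -0.5, "x": 0.04, "y": 0, "z": 0.48, "twist": 0},
    {"jaw": -0.5, "x": 0.04, "y": 0, "z": 0.53, "twist": 0}
  ]
}}

```text
time: 24.05
position: [0.5648, 0.292, 0.127]
tool_rot: [0.708, 0.706, -0.002, -0.0]
contact_force: [-0.4, -0.7, -3.0]
width: 0.0355
gripper_force: 23.9
```

{"api": "move_arm", "payload": {
  "series": [
    {"jaw": -0.5, "x": 0, "y": 0, "z": 0.04, "twist": 0},
    {"jaw": -0.5, "x": 0, "y": 0, "z": 0.08, "twist": 0},
    {"jaw": -0.5, "x": 0, "y": 0, "z": 0.12, "twist": 0},
    {"jaw": -0.5, "x": 0, "y": 0, "z": 0.16, "twist": 0},
    {"jaw": -0.5, "x": 0, "y": 0, "z": 0.2, "twist": 0}
  ]
}}

```text
time: 24.47
position: [0.5664, 0.2937, 0.0802]
tool_rot: [0.708, 0.706, 0.001, 0.0]
contact_force: [0.3, 1.8, 0.1]
width: 0.0356
gripper_force: 24.0
```

```bash
python3 - <<'E'
from h import *
s,d=nose("s17"); print([c.tolist() for c in corners(d["image"])])
for th in(0,10,20,30): print(th,noseproj(d,s["position"],th))
E
```

```text
t 24.47 pos [0.566 0.294 0.08 ] tq [-0.029  0.015  0.007] Fz 0.1 grip 24.0 w 0.0356
[[295, 220], [305, 208], [340, 240]]
0 [[288.9, 207.0], [298.5, 194.3], [340.3, 232.3]]
10 [[291.3, 215.9], [300.7, 203.1], [342.9, 233.9]]
20 [[295.3, 224.7], [304.4, 211.6], [345.7, 235.3]]
30 [[300.7, 233.1], [309.6, 219.8], [348.6, 236.3]]
```

{"api": "move_arm", "payload": {
  "series": [
    {"jaw": -0.5, "x": 0, "y": 0, "z": 0.04, "twist": 0},
    {"jaw": -0.5, "x": 0, "y": 0, "z": 0.08, "twist": 0},
    {"jaw": -0.5, "x": 0, "y": 0, "z": 0.115, "twist": 0},
    {"jaw": -0.5, "x": 0, "y": 0, "z": 0.14, "twist": 0},
    {"jaw": -0.5, "x": 0, "y": 0, "z": 0.15, "twist": 0}
  ]
}}

```text
time: 24.93
position: [0.5656, 0.2944, 0.0425]
tool_rot: [0.708, 0.706, 0.0, -0.0]
contact_force: [-9.0, 2.0, 26.6]
width: 0.0355
gripper_force: 26.4
```

```bash
python3 - <<'E'
from h import *
s,d=nose("s18"); print([c.tolist() for c in corners(d["image"])])
for th in(0,5,10): print(th,noseproj(d,s["position"],th))
E
```

```text
t 24.93 pos [0.566 0.294 0.042] tq [ 0.328  1.832 -0.004] Fz 26.57 grip 26.4 w 0.0355
[[290, 217], [300, 204], [336, 247]]
0 [[288.4, 217.1], [297.7, 204.3], [338.5, 242.5]]
5 [[289.4, 221.4], [298.6, 208.5], [339.7, 243.3]]
10 [[290.7, 225.7], [299.9, 212.7], [341.0, 244.1]]
```

{"api": "move_arm", "payload": {
  "series": [
    {"jaw": -0.5, "x": 0, "y": 0, "z": -0.006, "twist": 0},
    {"jaw": -0.5, "x": 0, "y": 0, "z": -0.01, "twist": 0},
    {"jaw": -0.1, "x": 0, "y": 0, "z": -0.01, "twist": 0},
    {"jaw": 0.3, "x": 0, "y": 0, "z": -0.01, "twist": 0},
    {"jaw": 0.8, "x": 0, "y": 0, "z": -0.01, "twist": 0}
  ]
}}

```text
time: 25.4
position: [0.5659, 0.2933, 0.0451]
tool_rot: [0.708, 0.706, 0.0, 0.0]
contact_force: [-0.6, 0.4, -0.0]
width: 0.0612
gripper_force: 0.0
```

```bash
python3 - <<'E'
from h import *
s,d=nose("s19"); print([c.tolist() for c in corners(d["image"])]); print(s["contact_force"])
E
```

```text
t 25.4 pos [0.566 0.293 0.045] tq [-0.021 -0.006 -0.024] Fz -0.05 grip 0.0 w 0.0612
[[289, 218], [299, 205], [336, 247]]
[-0.63522757  0.39867676 -0.04842897]
```

Released. I'll open fully, rise clear, then check the bench before handing in.

{"api": "move_arm", "payload": {
  "series": [
    {"jaw": 1, "x": 0, "y": 0, "z": 0, "twist": 0},
    {"jaw": 1, "x": 0, "y": 0, "z": -0.04, "twist": 0},
    {"jaw": 1, "x": 0, "y": 0, "z": -0.14, "twist": 0},
    {"jaw": 1, "x": 0, "y": 0, "z": -0.28, "twist": 0},
    {"jaw": 1, "x": 0, "y": 0, "z": -0.42, "twist": 0}
  ]
}}

```text
time: 25.87
position: [0.5651, 0.2934, 0.1515]
tool_rot: [0.708, 0.706, -0.001, -0.0]
contact_force: [0.8, 0.6, -0.2]
width: 0.0852
gripper_force: 0.0
```

{"api": "move_arm", "payload": {
  "series": [
    {"jaw": 1, "x": 0, "y": 0, "z": -0.14, "twist": 0},
    {"jaw": 1, "x": 0, "y": 0, "z": -0.28, "twist": 0},
    {"jaw": 1, "x": 0, "y": 0, "z": -0.38, "twist": 0},
    {"jaw": 1, "x": 0, "y": 0, "z": -0.4, "twist": 0},
    {"jaw": 1, "x": 0, "y": 0, "z": -0.4, "twist": 0}
  ]
}}

```text
time: 26.28
position: [0.5663, 0.294, 0.253]
tool_rot: [0.708, 0.706, 0.002, 0.001]
contact_force: [-0.4, -0.6, 0.1]
width: 0.0855
gripper_force: 0.0
```

```bash
python3 - <<'E'
from h import *
s,d=nose("s20"); print([c.tolist() for c in corners(d["image"])])
a=d["image"].astype(int)[...,::-1]; b=cv2.imread("pics/scene0.png").astype(int)
m=(abs(a-b).max(2)>45).astype(np.uint8); n,l,st,_=cv2.connectedComponentsWithStats(m); print("scene diffs",[st[i].tolist() for i in range(1,n) if st[i,4]>25])
b2=cv2.cvtColor(np.load("pics/s2.npz")["image"],cv2.COLOR_RGB2BGR).astype(int)
D=abs(a-b2).max(2)[200:250,285:345]; print("tray vs before:",(D>40).sum(), "red in tray:"); cv2.imwrite("pics/s20.png",a.astype(np.uint8)); reds("s20",(290,350,205,245),False)
t=r.get_image("top")["image"][...,::-1].astype(int); t0=cv2.imread("pics/top0.png").astype(int)
m=(abs(t-t0).max(2)>45).astype(np.uint8); n,l,st,_=cv2.connectedComponentsWithStats(m); print("top diffs",[st[i].tolist() for i in range(1,n) if st[i,4]>15])
E
```

```text
t 26.28 pos [0.566 0.294 0.253] tq [ 0.026 -0.049  0.032] Fz 0.14 grip 0.0 w 0.0855
[[290, 218], [299, 206], [336, 247]]
scene diffs [[130, 0, 41, 45, 1082], [299, 0, 13, 23, 191], [316, 0, 18, 48, 616], [366, 0, 73, 35, 1195], [415, 0, 30, 11, 254], [448, 0, 11, 10, 69], [358, 31, 72, 138, 3616], [42, 32, 77, 87, 2970], [354, 34, 12, 35, 148], [323, 37, 34, 33, 573], [171, 77, 46, 9, 205], [334, 76, 11, 8, 46], [151, 87, 64, 16, 405], [248, 88, 19, 5, 27], [57, 90, 14, 29, 264], [230, 105, 32, 9, 56], [103, 112, 51, 57, 869], [58, 123, 18, 18, 221], [104, 136, 20, 14, 85], [174, 151, 8, 5, 29], [184, 150, 8, 5, 29], [194, 168, 30, 25, 289], [227, 177, 16, 10, 54], [289, 204, 73, 44, 1651], [341, 227, 44, 36, 944]]
tray vs before: 674 red in tray:
[([342, 209], 142), ([300, 230], 25), ([346, 241], 48), ([319, 243], 21)]
top diffs [[17, 104, 310, 280, 21221], [89, 145, 12, 6, 43], [121, 147, 23, 34, 320], [387, 175, 6, 10, 39], [394, 174, 10, 3, 17], [331, 182, 7, 6, 26], [296, 184, 6, 5, 22], [336, 187, 6, 6, 27], [391, 187, 13, 38, 300], [430, 188, 3, 9, 16], [298, 192, 26, 14, 145], [128, 195, 5, 4, 16], [289, 196, 8, 9, 36], [325, 197, 7, 4, 17], [425, 205, 9, 7, 25], [267, 207, 22, 11, 65], [436, 215, 49, 18, 320], [415, 218, 19, 13, 92], [449, 228, 8, 6, 17], [163, 230, 19, 19, 287], [457, 235, 11, 14, 34], [480, 254, 8, 7, 17], [479, 314, 15, 8, 48], [491, 324, 9, 9, 38], [473, 332, 22, 12, 112], [429, 337, 21, 7, 57], [451, 336, 21, 10, 64], [312, 348, 73, 9, 363], [276, 353, 8, 7, 37], [266, 357, 28, 27, 103], [210, 361, 72, 23, 773], [460, 365, 40, 19, 419]]
```

```bash
python3 - <<'E'
from h import *
def edge(x): return cv2.Laplacian(cv2.GaussianBlur(cv2.cvtColor(x,cv2.COLOR_BGR2GRAY),(3,3),0),cv2.CV_32F)
def chk(n,a,b,u,v,hw):
    A,B=[edge(k) for k in(a,b)]; T=A[v-hw:v+hw,u-hw:u+hw]; S=B[v-hw-5:v+hw+5,u-hw-5:u+hw+5]
    _,m,_,p=cv2.minMaxLoc(cv2.matchTemplate(S,T,cv2.TM_CCOEFF_NORMED)); print(n,round(m,2),"shift",p[0]-5,p[1]-5)
t0=cv2.imread("pics/top0.png"); t=np.ascontiguousarray(r.get_image("top")["image"][...,::-1])
s0=cv2.imread("pics/scene0.png"); s=cv2.imread("pics/s20.png")
for n,u,v,h in(("hammerhead",405,184,16),("hammer",400,225,16),("jar",173,240,14),("block",174,152,14),("ring",245,177,12),("pin",243,240,20),("stake",280,130,16),("pliers",235,145,22)): chk("top "+n,t0,t,u,v,h)
for n,u,v,h in(("jar",345,188,16),("block",310,262,18),("ring",247,205,18),("stake",183,215,18),("pin",279,177,16),("pliers",243,247,16),("hammer",135,148,20)): chk("scene "+n,s0,s,u,v,h)
E
```

```text
top hammerhead 0.58 shift 1 0
top hammer 0.62 shift 0 0
top jar 0.2 shift 0 3
top block 0.97 shift 0 0
top ring 0.88 shift 0 0
top pin 0.8 shift 0 0
top stake 0.94 shift 0 0
top pliers 0.95 shift 0 0
scene jar 0.86 shift 0 0
scene block 0.93 shift 0 0
scene ring 0.77 shift 0 0
scene stake 0.93 shift 0 0
scene pin 0.86 shift 0 0
scene pliers 0.95 shift 0 0
scene hammer 0.58 shift 0 0
```

Nothing else has moved; the jar match is weak only in the top view, where the arm overlaps it, and the scene view shows no shift. The tray stands level and the arm is clear, so I'm handing in.

```bash
python3 -c "
from bench import r
print(r.close_job())"
```

```text
the job is handed in; nothing more can be done
None
```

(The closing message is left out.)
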